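Assemble the rigging blocks from their own halves

TASK

Put together the wooden rigging blocks: in every lower half on the bench lay one sheave from the rack over its axle pin, then close it with its own original upper half, the only one whose mortises fit its two tenons, pushed fully home. Upper halves whose lower half is not there go flat onto the rack's empty post by their axle bore; sheaves that are not needed stay on their post. Leave the other things on the bench where they are.

Things in the scene. Friction and masses are not known exactly. Their poses are not given: they have to be found in the camera images.
- lower_a: lower half of a wooden rigging block, loose, may be absent: cheek 124 (x) x 62 (y) x 18 mm thick, ends rounded; a chock at each end (31 to 62 mm from the middle) up to z = 38 mm, on each a pale 12 mm square tenon up to z = 52 mm, tip tapered; steel axle pin 12 mm thick in the middle, up to z = 54 mm. Origin: centre of underside, z up. Tenons on the centre line at x = +50 and -50 mm (y = 0)
- lower_b: lower half of a wooden rigging block, loose, may be absent: cheek 124 (x) x 62 (y) x 18 mm thick, ends rounded; a chock at each end (31 to 62 mm from the middle) up to z = 38 mm, on each a pale 12 mm square tenon up to z = 52 mm, tip tapered; steel axle pin 12 mm thick in the middle, up to z = 54 mm. Origin: centre of underside, z up. Tenons on the centre line at x = +37 and -37 mm (y = 0)
- lower_c: lower half of a wooden rigging block, loose, may be absent: cheek 124 (x) x 62 (y) x 18 mm thick, ends rounded; a chock at each end (31 to 62 mm from the middle) up to z = 38 mm, on each a pale 12 mm square tenon up to z = 52 mm, tip tapered; steel axle pin 12 mm thick in the middle, up to z = 54 mm. Origin: centre of underside, z up. Tenons diagonal, at (x, y) = (+44, +14) and (-44, -14) mm
- lower_d: lower half of a wooden rigging block, loose, may be absent: cheek 124 (x) x 62 (y) x 18 mm thick, ends rounded; a chock at each end (31 to 62 mm from the middle) up to z = 38 mm, on each a pale 12 mm square tenon up to z = 52 mm, tip tapered; steel axle pin 12 mm thick in the middle, up to z = 54 mm. Origin: centre of underside, z up. Tenons diagonal, at (x, y) = (+44, -14) and (-44, +14) mm
- upper_a: upper half of a block, flat on the bench, bevelled outer side up: cheek 124 (x) x 62 (y) x 18 mm, with two 14 mm square through mortises and a 15 mm axle bore in the middle. Origin: centre of underside, z up. Fits lower_a only, either way round, then 38 mm above it; on others it rides 14 mm higher. Mortises on the centre line at x = +50 and -50 mm (y = 0)
- upper_b: upper half of a block, flat on the bench, bevelled outer side up: cheek 124 (x) x 62 (y) x 18 mm, with two 14 mm square through mortises and a 15 mm axle bore in the middle. Origin: centre of underside, z up. Fits lower_b only, either way round, then 38 mm above it; on others it rides 14 mm higher. Mortises on the centre line at x = +37 and -37 mm (y = 0)
- upper_c: upper half of a block, flat on the bench, bevelled outer side up: cheek 124 (x) x 62 (y) x 18 mm, with two 14 mm square through mortises and a 15 mm axle bore in the middle. Origin: centre of underside, z up. Fits lower_c only, either way round, then 38 mm above it; on others it rides 14 mm higher. Mortises diagonal, at (x, y) = (+44, +14) and (-44, -14) mm
- upper_d: upper half of a block, flat on the bench, bevelled outer side up: cheek 124 (x) x 62 (y) x 18 mm, with two 14 mm square through mortises and a 15 mm axle bore in the middle. Origin: centre of underside, z up. Fits lower_d only, either way round, then 38 mm above it; on others it rides 14 mm higher. Mortises diagonal, at (x, y) = (+44, -14) and (-44, +14) mm
- sheave_1: grooved dark wooden wheel with a brass bush, 54 mm across, 16 mm thick, bore 15 mm; the three are alike and fit any lower half. Starts stacked on the sheave post, number 3 on top. Origin: centre of underside, z is its axis. Laid over a block's axle pin it rests 18 mm above that lower half's origin.
- sheave_2: grooved dark wooden wheel with a brass bush, 54 mm across, 16 mm thick, bore 15 mm; the three are alike and fit any lower half. Starts stacked on the sheave post, number 3 on top. Origin: centre of underside, z is its axis. Laid over a block's axle pin it rests 18 mm above that lower half's origin.
- sheave_3: grooved dark wooden wheel with a brass bush, 54 mm across, 16 mm thick, bore 15 mm; the three are alike and fit any lower half. Starts stacked on the sheave post, number 3 on top. Origin: centre of underside, z is its axis. Laid over a block's axle pin it rests 18 mm above that lower half's origin.
- rack: fixed grey-painted board 110 (x) x 270 (y) x 18 mm with two upright steel posts 12 mm in diameter, tips tapered, at y = +75 and -75 mm, both reaching 72 mm above the bench. Origin: centre of its underside on the bench.
- sheave_post (a point): foot of the post that holds the sheaves, on the board's top, 18 mm above the bench
- spare_post (a point): foot of the empty post, for upper halves without a mate, on the board's top, 18 mm above the bench
- plaque: bystander: oval pale wooden sign blank, 170 x 100 x 20 mm, no holes
- mallet: bystander: joiner's mallet lying down, head 150 x 75 x 90 mm high, 230 mm along +x from the origin, which lies near the end of the handle
- rule: bystander: steel rule 300 x 28 x 4 mm
- pencil: bystander: yellow pencil 180 mm long, 8 mm thick, origin at its point, the rest towards -x
- gouge: bystander: carving gouge 255 mm long, 24 mm high, origin at its edge, the handle towards -x
- plane: bystander: block plane 160 x 50 mm, 60 mm high, origin at its front end, the rest towards -x
Not all that is in view belongs to the job. What is shaped like the sheave_3 but white is not meant.

How it is judged (in metres and radians):
At the end, for the whole second after the job is handed in: Each lower half: level, a sheave on its pin (within 5 mm), its own upper half fully down (38 mm up, -2/+3; centred within 4 mm, in line within 3 degrees). Upper halves without a mate: level on the empty post, within 8 mm. Spare sheaves on their post. All at rest (horizontal distance between upper_a and lower_a below 0.004 m and z of upper_a in the frame of lower_a between 0.036 and 0.041 m and angle between the x axis of upper_a and the x axis of lower_a, either way round below 0.06 rad and angle between each of lower_a, lower_b, lower_c, lower_d's own z axis and vertical below 0.05 rad and horizontal distance between upper_b and lower_b below 0.004 m and z of upper_b in the frame of lower_b between 0.036 and 0.041 m and angle between the x axis of upper_b and the x axis of lower_b, either way round below 0.06 rad and horizontal distance between upper_c and lower_c below 0.004 m and z of upper_c in the frame of lower_c between 0.036 and 0.041 m and angle between the x axis of upper_c and the x axis of lower_c, either way round below 0.06 rad and horizontal distance between upper_d and lower_d below 0.004 m and z of upper_d in the frame of lower_d between 0.036 and 0.041 m and angle between the x axis of upper_d and the x axis of lower_d, either way round below 0.06 rad and ((horizontal distance between sheave_1 and lower_a below 0.005 m and z of sheave_1 in the frame of lower_a between 0.015 and 0.022 m) or (horizontal distance between sheave_2 and lower_a below 0.005 m and z of sheave_2 in the frame of lower_a between 0.015 and 0.022 m) or (horizontal distance between sheave_3 and lower_a below 0.005 m and z of sheave_3 in the frame of lower_a between 0.015 and 0.022 m)) and ((horizontal distance between sheave_1 and lower_b below 0.005 m and z of sheave_1 in the frame of lower_b between 0.015 and 0.022 m) or (horizontal distance between sheave_2 and lower_b below 0.005 m and z of sheave_2 in the frame of lower_b between 0.015 and 0.022 m) or (horizontal distance between sheave_3 and lower_b below 0.005 m and z of sheave_3 in the frame of lower_b between 0.015 and 0.022 m)) and ((horizontal distance between sheave_1 and lower_c below 0.005 m and z of sheave_1 in the frame of lower_c between 0.015 and 0.022 m) or (horizontal distance between sheave_2 and lower_c below 0.005 m and z of sheave_2 in the frame of lower_c between 0.015 and 0.022 m) or (horizontal distance between sheave_3 and lower_c below 0.005 m and z of sheave_3 in the frame of lower_c between 0.015 and 0.022 m)) and ((horizontal distance between sheave_1 and lower_d below 0.005 m and z of sheave_1 in the frame of lower_d between 0.015 and 0.022 m) or (horizontal distance between sheave_2 and lower_d below 0.005 m and z of sheave_2 in the frame of lower_d between 0.015 and 0.022 m) or (horizontal distance between sheave_3 and lower_d below 0.005 m and z of sheave_3 in the frame of lower_d between 0.015 and 0.022 m)) and ((horizontal distance between upper_a and spare_post below 0.008 m and height (world z) of upper_a between 0.016 and 0.058 m and angle between upper_a's own z axis and vertical below 0.06 rad) or (height (world z) of upper_a between 0.036 and 0.041 m and horizontal distance between upper_a and spare_post above 0.05 m and angle between upper_a's own z axis and vertical below 0.05 rad)) and ((horizontal distance between upper_b and spare_post below 0.008 m and height (world z) of upper_b between 0.016 and 0.058 m and angle between upper_b's own z axis and vertical below 0.06 rad) or (height (world z) of upper_b between 0.036 and 0.041 m and horizontal distance between upper_b and spare_post above 0.05 m and angle between upper_b's own z axis and vertical below 0.05 rad)) and ((horizontal distance between upper_c and spare_post below 0.008 m and height (world z) of upper_c between 0.016 and 0.058 m and angle between upper_c's own z axis and vertical below 0.06 rad) or (height (world z) of upper_c between 0.036 and 0.041 m and horizontal distance between upper_c and spare_post above 0.05 m and angle between upper_c's own z axis and vertical below 0.05 rad)) and ((horizontal distance between upper_d and spare_post below 0.008 m and height (world z) of upper_d between 0.016 and 0.058 m and angle between upper_d's own z axis and vertical below 0.06 rad) or (height (world z) of upper_d between 0.036 and 0.041 m and horizontal distance between upper_d and spare_post above 0.05 m and angle between upper_d's own z axis and vertical below 0.05 rad)) and ((horizontal distance between sheave_1 and sheave_post below 0.006 m and height (world z) of sheave_1 between 0.016 and 0.054 m) or (height (world z) of sheave_1 between 0.015 and 0.022 m and angle between sheave_1's own z axis and vertical below 0.1 rad and horizontal distance between sheave_1 and sheave_post above 0.05 m)) and ((horizontal distance between sheave_2 and sheave_post below 0.006 m and height (world z) of sheave_2 between 0.016 and 0.054 m) or (height (world z) of sheave_2 between 0.015 and 0.022 m and angle between sheave_2's own z axis and vertical below 0.1 rad and horizontal distance between sheave_2 and sheave_post above 0.05 m)) and ((horizontal distance between sheave_3 and sheave_post below 0.006 m and height (world z) of sheave_3 between 0.016 and 0.054 m) or (height (world z) of sheave_3 between 0.015 and 0.022 m and angle between sheave_3's own z axis and vertical below 0.1 rad and horizontal distance between sheave_3 and sheave_post above 0.05 m)) and linear speed of each of upper_a, upper_b, upper_c, upper_d below 0.02 m/s); the robot touches nothing.
It fails at once if another thing on the bench is pushed more than 40 mm from its place (distance of any of plaque, mallet, rule, pencil, gouge, plane from where it was at the start of the episode above 0.04 m).
Of lower_a, lower_b, lower_c, lower_d only 2 to 3 are there at a start; the rules pass over those that are not, and their reading is None.
At some moment in a run one of upper_a, upper_b, upper_c, upper_d may be knocked a few centimetres aside while the robot is not near it.
Once in a run the grip may slacken for a moment while it holds something.
It also fails if it takes over 210 s, if anything falls off the work surface, if the arm or the gripper's body presses on something with over 40 N, if the wrist force passes 120 N, or if a joint passes its speed limit or range.

ROBOT

A 6-joint arm with a two-finger parallel gripper is mounted at the origin on the work surface. World frame = base frame: x ahead of the robot, y to its left, z up, the work surface at z = 0. Lengths are in m, angles in degrees, forces in N, time in s.
With the tool pointing down it reaches from about 0.35 to 0.875 m from the base axis. Payload 4.2 kg.
Tool frame: the origin (TCP) lies on the centre line of the jaws, within the pads' length; the fingertips stand 19 mm ahead of it and the grasp point (between the pads) is the TCP; z points along the fingers, y is the line along which they close (so a half turn about z gives the same grasp; the last joint's range is limited). The gripper opens to 87 mm and grips with 3 to 60 N. Pads are 19 mm wide; open, the fingers measure 117 mm over their backs; the gripper's body (75 mm by 190 mm) begins 51 mm behind the grasp point.
Start: joints at [-50.73, 22.042, 0.453, 0, -68.411, -14.817], TCP at [0.259, -0.569, 0.242] pointing down, gripper open.
Joint ranges: [-179.83, 179.83], [-69.29, 118.12], [-61.27, 80.66], [-181.25, 117.63], [-171.15, -9.14], [-177.46, 177.46]. Speed limits (degrees/s): [159.86, 159.86, 180, 180, 180, 180].

INTERFACE

Orientations are given as a 3x3 rotation matrix whose columns are the frame's x, y, z axes.
In Python, from station import sense, capture, finish_job, search_frame, masks_of gives the robot as it stands.
- The arm moves only by the tool drive_tool, never from a script. Its argument "rows" is a list of rows, each a list of 7 numbers: the opening in per cent of the stroke, from 0 (shut) to 100 (fully open), then the shift along the world's x, y, z in mm, then the turn, a rotation vector about the world's x, y, z in rad. In form: [[fingers, dx, dy, dz, wx, wy, wz], ...]. A call has 1 to 5 rows; each row shifts and turns the commanded pose from where the row before left it; what a row does not reach is not made up. A row lasts 1/12 s, in which the tool goes at most 41.7 mm and 7.16 degrees, less where a joint would pass 70% of its speed; a pose out of reach is approached as far as the arm can. A call is refused whole if a number of a shift passes 41.7 or a number of a turn 0.125, either way. A call with a gripper value outside its range is refused whole. The fingers move at their own pace and stop on an object; the grip force is fixed at half the most. Time passes only in rows, so rows that do not move let the fingers close. It gives the time, the measured TCP pose, the force, the opening and the grip force at its end, in the units of the state.
- sense(): the state, without advancing time (a new reading comes with each control period).
- capture(name): name is "scene" or "top" or "wrist"; returns a dict with "frame" (480x640x3 uint8, red, green, blue), "z_map" (480x640 float32, m along the optical axis (not along the pixel's ray), 0 where there is no reading), "fx", "fy", "cx", "cy" (pixels), "distortion" ([k1, k2, p1, p2, k3] as OpenCV has them; the pictures are not rectified), "R" (3x3) and "t" (3): a world point X has camera coordinates R X + t; the wrist camera has in their place "T_tool_cam" (4x4, takes a point from camera to tool coordinates, whose origin is the TCP and whose axes are the flange's). Camera axes: x right, y down, z forward; pixel columns grow to the right and rows downward; lengths in m; the calibration is good to about 2 mm. A picture is of the moment at which its call begins: read the wrist's pose just before it.
- finish_job(): hands the job in; it is judged then, once.
Trained networks look in a picture, given as the dict that the camera call returned (one of the last four; its "shot" number tells which), for a name from the list of things; names that differ only in an ending like _2 or _b are one class to them, and where a whole thing is asked for, a point or a joint stands for the part that bears it (a point fixed in the world has none). Each returns a list of dicts, best first, with "p" (0 to 1); they miss things now and then, are a little off and sometimes report something else, mostly with a low value. They report only what shows in the picture. A call takes as long as a camera call. They do not tell look-alikes from the thing itself.
- search_frame(label, picture): "xy" ([column, row] in pixels, amid what is visible of it).
- masks_of(label, picture): "region" (480x640 bool, what is visible of it) and "xy" ([column, row] in pixels, amid what is visible of it).
The state is a dict: "time_s": time; "joints": joint angles; "joint_velocities": joint speeds; "effort": joint torques, N m; "tcp_pos": TCP position; "ee_rot": TCP orientation; "wrist_force": force on the tool from outside, world axes, zero at the start; "moment": the same for the moment, N m; "gripper_width": opening from 0.0 (shut) to 1.0 (fully open); "gripper_force": force on a finger pad.
Only numpy, scipy, OpenCV 4.12 (cv2) and the standard library are available. Lean on these libraries where they do the work, as an engineer would, in place of code of your own. Each camera call takes 0.05 s, during which the arm holds its last target. There are 200 camera calls.

## Working session

There is one attempt and no reset: what is moved stays moved. The work goes in short steps, Python scripts to look and compute and a tool call to move; the robot and the scene stay as the last step left them, time stands still between calls to the robot, and variables do not carry over. Pictures are saved under pics/ and viewed, at most 14 in all, crops included, and the job is handed in when it is done.

Besides the shell and the picture viewer there is one more tool, called as name([rows], argument=value, ...), one row to a line, values as JSON. drive_tool: Moves the arm, as the interface text tells. Its arguments: {"type":"object","properties":{"rows":{"type":"array"}},"required":["rows"]}

```bash
mkdir -p pics; ls
cat > h.py <<'E'
import numpy as np, cv2
from station import sense, capture, finish_job, search_frame, masks_of
def save(c,name,crop=None,scale=1):
    im=c["frame"][:,:,::-1]
    if crop: im=im[crop[1]:crop[3],crop[0]:crop[2]]
    if scale!=1: im=cv2.resize(im,None,fx=scale,fy=scale,interpolation=cv2.INTER_CUBIC)
    cv2.imwrite("pics/"+name,im)
def K(c): return np.array([[c["fx"],0,c["cx"]],[0,c["fy"],c["cy"]],[0,0,1.]])
def pose(c,s=None):
    if "R" in c: R=np.array(c["R"]);t=np.array(c["t"]);return R.T,-R.T@t
    T=np.array(c["T_tool_cam"]);R=np.array(s["ee_rot"]);p=np.array(s["tcp_pos"])
    return R@T[:3,:3],R@T[:3,3]+p
def rays(c,uv):
    n=cv2.undistortPoints(np.array(uv,float).reshape(-1,1,2),K(c),np.array(c["distortion"],float)).reshape(-1,2)
    return np.c_[n,np.ones(len(n))]
def onplane(c,uv,z,s=None):
    R,o=pose(c,s);d=rays(c,uv)@R.T
    return o+d*((z-o[2])/d[:,2])[:,None]
def cloud(c,s=None):
    v,u=np.mgrid[0:480,0:640];R,o=pose(c,s)
    r=rays(c,np.c_[u.ravel(),v.ravel()])*c["z_map"].reshape(-1,1)
    P=(r@R.T+o).reshape(480,640,3);P[c["z_map"]<=0]=np.nan;return P
def proj(c,X,s=None):
    R,o=pose(c,s);X=(np.atleast_2d(X)-o)@R
    return cv2.projectPoints(X,np.zeros(3),np.zeros(3),K(c),np.array(c["distortion"],float))[0].reshape(-1,2)
E
python3 - <<'E'
from h import *
s=sense();print(s["time_s"],s["tcp_pos"],s["gripper_width"],np.round(s["ee_rot"],3).tolist(),s["wrist_force"])
for n in("top","scene"):
    c=capture(n);save(c,n+"0.png")
    P=cloud(c)
    print(n,np.round(pose(c)[1],3))
    for l in("lower_a","upper_a","sheave_1","rack","plaque","mallet","rule","pencil","gouge","plane"):
        for d in search_frame(l,c):
            u,v=np.array(d["xy"]).astype(int);print(l,round(d["p"],2),u,v,np.round(P[v,u],3))
c=capture("wrist");print(np.round(c["T_tool_cam"],3).tolist(),c["fx"])
E
```

```text
pics
0.0 [ 0.2584873  -0.56841299  0.24045769] 1.0008808156287752 [[-0.91, -0.414, -0.001], [-0.414, 0.91, 0.002], [0.0, 0.002, -1.0]] [0.55721064 0.62009341 0.48172436]
top [0.341 0.006 1.17 ]
lower_a 0.96 206 330 [0.347 0.296 0.023]
lower_a 0.88 469 240 [ 0.565 -0.297  0.037]
lower_a 0.56 336 273 [0.485 0.005 0.018]
upper_a 0.93 522 289 [ 0.458 -0.421  0.016]
upper_a 0.83 213 227 [0.59  0.301 0.004]
upper_a 0.72 470 329 [ 0.366 -0.304 -0.002]
upper_a 0.55 338 271 [0.49  0.001 0.017]
sheave_1 0.69 330 200 [0.645 0.022 0.066]
sheave_1 0.68 267 230 [0.583 0.17  0.016]
sheave_1 0.16 522 288 [ 0.46  -0.419  0.02 ]
rack 0.64 366 203 [ 0.652 -0.062  0.019]
plaque 0.63 126 259 [0.504 0.498 0.023]
mallet 0.75 542 119 [ 0.844 -0.461  0.085]
rule 0.79 323 145 [0.8   0.044 0.007]
rule 0.43 298 352 [0.304 0.087 0.011]
rule 0.17 363 203 [ 0.653 -0.055  0.016]
pencil 0.79 300 361 [0.284 0.082 0.006]
gouge 0.91 163 416 [0.155 0.381 0.021]
plane 0.77 534 385 [ 0.248 -0.431  0.038]
scene [1.309 0.499 0.95 ]
lower_a 0.85 221 205 [ 0.575 -0.302  0.041]
lower_a 0.75 461 241 [0.353 0.309 0.029]
upper_a 
[... 376 characters left out ...]
.013]
rack 0.95 276 269 [ 0.674 -0.046  0.022]
rack 0.74 254 143 [ 0.301 -0.398  0.049]
plaque 0.56 510 319 [0.52  0.496 0.019]
mallet 0.87 101 236 [ 0.861 -0.446  0.088]
mallet 0.32 215 176 [ 0.464 -0.424  0.018]
rule 0.81 282 327 [0.798 0.058 0.004]
rule 0.54 214 176 [ 0.457 -0.437  0.008]
pencil 0.44 395 208 [0.299 0.095 0.003]
pencil 0.44 510 317 [0.515 0.495 0.019]
pencil 0.35 102 234 [ 0.853 -0.454  0.084]
gouge 0.7 512 213 [0.167 0.39  0.022]
gouge 0.22 417 302 [0.583 0.291 0.016]
plane 0.91 255 143 [ 0.297 -0.397  0.048]
plane 0.2 416 303 [0.59  0.291 0.021]
[[-0.0, -0.952, -0.306, 0.084], [1.0, -0.0, -0.0, -0.0], [-0.0, -0.306, 0.952, -0.141], [0.0, 0.0, 0.0, 1.0]] 330.7153019917742
```

View pics/top0.png

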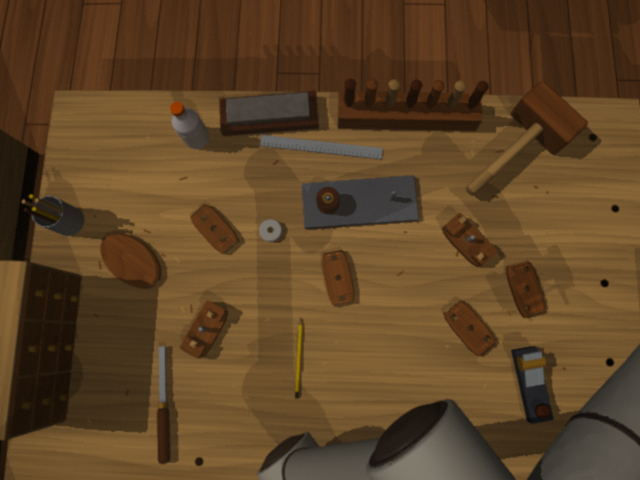

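Run:
```python
from h import *
c=capture("top")
f=c["frame"]
def crop(u,v,r=32): return cv2.resize(f[v-r:v+r,u-r:u+r,::-1],(266,266),interpolation=cv2.INTER_CUBIC)
a=[crop(*p) for p in((206,330),(469,240),(336,273),(522,289),(213,227),(470,329))]
cv2.imwrite("pics/crops0.png",np.vstack([np.hstack(a[:3]),np.hstack(a[3:])]))
```

```text
(no output)
```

View pics/crops0.png

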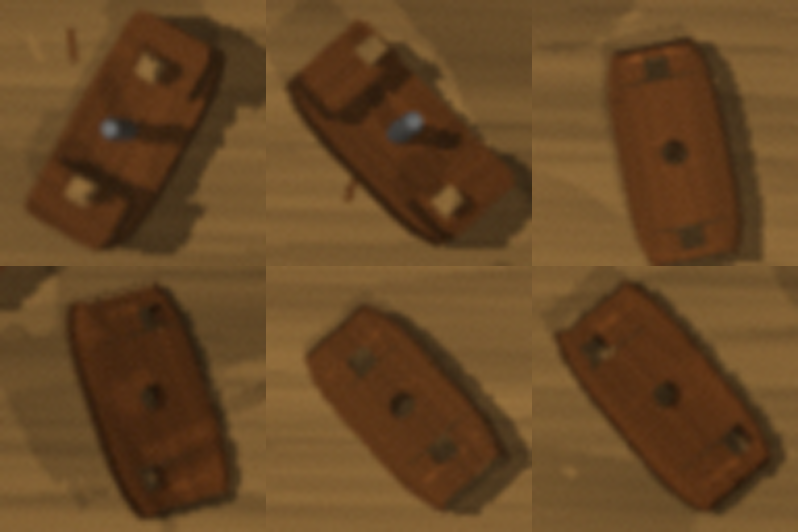

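The top view shows two lowers, at (206,330) and (469,240). The four uppers are at (338,277), (525,289), (214,228) and (470,329). The rack is at (360,203), with the sheaves at (328,200) and the empty post at (400,195). The white disc at (270,230) is a decoy. Lookalikes are the plaque (130,259) for an upper and the white disc for a sheave. I choose the brown, bored ones.

```bash
cat >> h.py <<'E'
def rect(c,reg,z,s=None):
    k,_=cv2.findContours(reg.astype(np.uint8),cv2.RETR_EXTERNAL,cv2.CHAIN_APPROX_NONE)
    k=max(k,key=cv2.contourArea).reshape(-1,2)
    X=onplane(c,k,z,s)[:,:2]*1000
    (cx,cy),(w,h),a=cv2.minAreaRect(X.astype(np.float32))
    if w<h: a+=90;w,h=h,w
    return round(cx,1),round(cy,1),round(w,1),round(h,1),round((a+90)%180-90,1)
E
python3 - <<'E'
from h import *
c=capture("top")
f=c["frame"]
for l,z in(("lower_a",.03),("upper_a",.012),("sheave_1",.066),("rack",.018)):
    for d in masks_of(l,c): print(l,round(d["p"],2),np.round(d["xy"]),rect(c,d["region"],z))
def q(u0,v0,x,y): return (u0-32+(x+.5)/4.156-.5, v0-32+(y+.5)/4.156-.5)
print(onplane(c,[q(206,330,152,68),q(206,330,110,130),q(206,330,82,190),q(469,240,105+266-266-0,50),q(469,240,146,122),q(469,240,182,202)],.052).round(4))
print("U",onplane(c,[q(336,273,123,66),q(336,273,142,151),q(336,273,160,236), q(522,289,151,50),q(522,289,152,130),q(522,289,150,212), q(213,227,95,92),q(213,227,135,137),q(213,227,176,184), q(470,329,66,80),q(470,329,135,128),q(470,329,206,174)],.018).round(4))
E
```

```text
lower_a 0.76 [469. 239.] (565.2, -296.3, 127.3, 71.5, 42.9)
lower_a 0.6 [204. 329.] (346.5, 299.4, 126.9, 66.9, -26.4)
upper_a 0.9 [214. 225.] (586.3, 298.6, 126.7, 61.3, 45.0)
upper_a 0.84 [468. 328.] (367.5, -299.8, 121.3, 67.6, 40.2)
sheave_1 0.94 [271. 228.] (573.7, 153.5, 53.2, 49.7, 2.5)
sheave_1 0.9 [328. 198.] (647.3, 27.1, 56.4, 54.5, 1.2)
rack 0.83 [368. 205.] (655.7, -46.7, 267.9, 112.6, -84.2)
rack 0.36 [469. 326.] (368.0, -298.4, 124.0, 64.0, 42.3)
[[ 0.3818  0.282   0.052 ]
 [ 0.3484  0.3024  0.052 ]
 [ 0.3166  0.3152  0.052 ]
 [ 0.6092 -0.2779  0.052 ]
 [ 0.5696 -0.2992  0.052 ]
 [ 0.5261 -0.3174  0.052 ]]
U [[ 0.523   0.0124  0.018 ]
 [ 0.4757  0.0007  0.018 ]
 [ 0.4292 -0.0102  0.018 ]
 [ 0.5052 -0.4313  0.018 ]
 [ 0.4609 -0.4298  0.018 ]
 [ 0.416  -0.4268  0.018 ]
 [ 0.6109  0.3223  0.018 ]
 [ 0.5851  0.2974  0.018 ]
 [ 0.5585  0.2721  0.018 ]
 [ 0.3938 -0.2625  0.018 ]
 [ 0.3689 -0.2994  0.018 ]
 [ 0.3452 -0.3372  0.018 ]]
```

Tenon spacings and angles identify the pieces:
- **Lowers:** lower_b (about 73 mm apart) is at (348,302), and lower_d (diagonal −) is at (568,-298).
- **Uppers with a mate:** upper_b is at (585,297) and upper_d at (461,-430).
- **Spare uppers:** upper_a is at (476,1) and upper_c at (369,-299).

I'll start moving to the sheave post.

drive_tool([
  [100,19.5,29.8,0,0,0,0],
  [100,19.5,29.8,0,0,0,0],
  [100,19.5,29.8,0,0,0,0],
  [100,19.5,29.8,0,0,0,0],
  [100,19.5,29.8,0,0,0,0],
])

```text
time_s: 1.87
tcp_pos: [0.3568, -0.4186, 0.2417]
ee_rot: [[-0.91, -0.414, 0.0], [-0.414, 0.91, -0.0], [-0.0, -0.0, -1.0]]
wrist_force: [1.8, -0.8, -0.4]
gripper_width: 1.001
gripper_force: 0.0
```

drive_tool([
  [100,19.5,29.8,0,0,0,0],
  [100,19.5,29.8,0,0,0,0],
  [100,19.5,29.8,0,0,0,0],
  [100,19.5,29.8,0,0,0,0],
  [100,19.5,29.8,0,0,0,0],
])

```text
time_s: 2.28
tcp_pos: [0.4545, -0.2693, 0.2419]
ee_rot: [[-0.91, -0.414, 0.001], [-0.414, 0.91, -0.0], [-0.001, -0.001, -1.0]]
wrist_force: [0.9, -0.6, 0.7]
gripper_width: 1.0
gripper_force: 0.0
```

drive_tool([
  [100,19.5,29.8,0,0,0,0],
  [100,19.5,29.8,0,0,0,0],
  [100,19.5,29.8,0,0,0,0],
  [100,19.5,29.8,0,0,0,0],
  [100,19.5,29.8,0,0,0,0],
])

```text
time_s: 2.7
tcp_pos: [0.552, -0.1202, 0.2419]
ee_rot: [[-0.91, -0.414, 0.001], [-0.414, 0.91, -0.0], [-0.001, -0.0, -1.0]]
wrist_force: [-0.3, 0.0, 0.4]
gripper_width: 0.998
gripper_force: 0.0
```

drive_tool([
  [100,19.5,29.8,0,0,0,0],
  [100,19.5,29.8,0,0,0,0],
  [100,19.5,29.8,0,0,0,0],
  [100,19.5,29.8,0,0,0,0],
  [100,0,0,0,0,0,0],
])

```text
time_s: 3.12
tcp_pos: [0.6322, 0.002, 0.2406]
ee_rot: [[-0.908, -0.418, 0.002], [-0.418, 0.908, 0.0], [-0.002, -0.0, -1.0]]
wrist_force: [0.2, -0.8, -0.6]
gripper_width: 1.001
gripper_force: 0.0
```

```bash
cat >> h.py <<'E'
def st():
    s=sense();R=np.array(s["ee_rot"])
    print("t",round(s["time_s"],2),"tcp",np.round(np.array(s["tcp_pos"])*1000,1),"ty",round(np.degrees(np.arctan2(R[1,1],R[0,1])),2),"z",np.round(R[:,2],4),"F",np.round(s["wrist_force"],1),"w",round(s["gripper_width"]*87,1),"gf",round(s["gripper_force"],1),"j6",round(s["joints"][5]))
    return s
E
python3 - <<'E'
from h import *
s=st();c=capture("wrist");save(c,"w1.png")
for l,z in(("sheave_1",.066),("rack",.018)):
    for d in masks_of(l,c): print(l,round(d["p"],2),np.round(d["xy"]),rect(c,d["region"],z,s))
E
```

```text
t 3.12 tcp [632.2   2.  240.6] ty 114.73 z [ 1.6e-03  5.0e-04 -1.0e+00] F [ 0.2 -0.8 -0.6] w 87.1 gf 0.0 j6 -80
sheave_1 0.8 [340. 242.] (651.3, 27.0, 54.5, 54.2, -19.2)
sheave_1 0.63 [329. 218.] (629.4, 8.8, 32.6, 9.2, -46.7)
sheave_1 0.59 [461. 225.] (581.5, 132.5, 50.0, 45.0, 88.2)
rack 0.74 [254. 202.] (658.6, -46.0, 267.6, 111.9, -84.5)
rack 0.62 [76. 47.] (584.7, -283.8, 89.8, 81.7, 32.5)
```

View pics/w1.png

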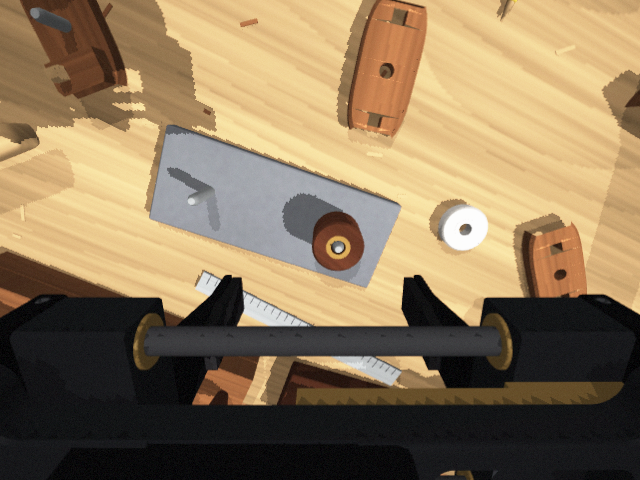

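The wrist view shows the sheave stack with its brass bush at (339,246), the empty post at (200,195) and the white decoy at (464,228). I'll move closer.

drive_tool([
  [100,10,12,-25,0,0,0],
  [100,9,12,-25,0,0,0],
  [100,0,0,-30,0,0,0],
  [100,0,0,0,0,0,0],
])

```text
time_s: 3.6
tcp_pos: [0.644, 0.02, 0.1553]
ee_rot: [[-0.911, -0.412, -0.012], [-0.412, 0.911, -0.001], [0.012, 0.004, -1.0]]
wrist_force: [-1.6, 0.2, -1.5]
gripper_width: 1.0
gripper_force: 0.0
```

Run:
```python
from h import *
s=st();c=capture("wrist");save(c,"w2.png")
print("tcp px",proj(c,s["tcp_pos"],s))
for d in masks_of("sheave_1",c): print(round(d["p"],2),np.round(d["xy"]),rect(c,d["region"],.066,s))
hsv=cv2.cvtColor(c["frame"],cv2.COLOR_RGB2HSV)
P=cloud(c,s);top=(P[...,2]>.062)&(np.hypot(P[...,0]-.651,P[...,1]-.027)<.045)
print("cloud top rect",rect(c,top,.066,s), np.nanmedian(P[...,2][top]))
```

```text
t 3.6 tcp [644.   20.  155.3] ty 114.31 z [-0.0124 -0.0011 -0.9999] F [-1.6  0.2 -1.5] w 87.0 gf 0.0 j6 -82
tcp px [[323.00203934 312.75369993]]
0.95 [489. 232.] (582.9, 127.3, 48.8, 43.1, 89.2)
0.84 [325. 257.] (650.3, 27.2, 55.5, 52.1, 24.2)
0.66 [323. 225.] (627.4, 15.5, 40.4, 13.5, -62.5)
cloud top rect (768.7, 101.6, 328.6, 166.9, -66.1) 0.24192658270202336
```

View pics/w2.png

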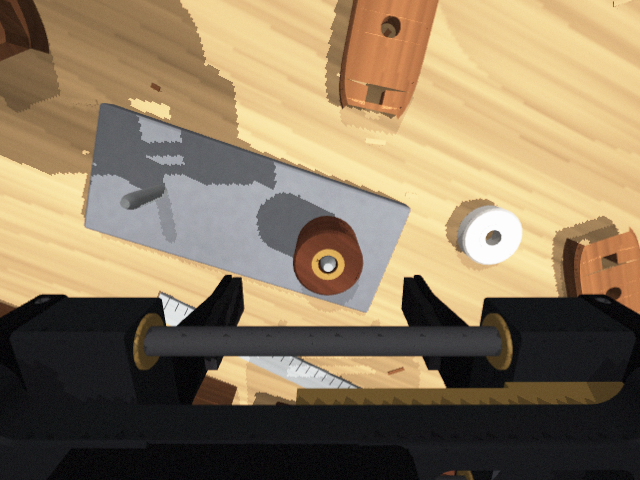

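drive_tool([
  [100,0,0,0,0,0,0],
  [100,0,0,0,0,0,0],
])

```text
time_s: 3.87
tcp_pos: [0.6493, 0.0207, 0.1644]
ee_rot: [[-0.911, -0.413, 0.004], [-0.413, 0.911, 0.001], [-0.004, -0.001, -1.0]]
wrist_force: [0.6, 0.3, 0.7]
gripper_width: 1.002
gripper_force: 0.0
```

```bash
cat >> h.py <<'E'
def blob(c,hsvlo,hsvhi,z,ctr,rad,s=None,minA=15,inv=False):
    """largest colour blobs whose point on plane z lies within rad (m) of ctr"""
    m=cv2.inRange(cv2.cvtColor(c["frame"],cv2.COLOR_RGB2HSV),hsvlo,hsvhi)
    v,u=np.nonzero(m)
    X=onplane(c,np.c_[u,v],z,s);k=np.hypot(X[:,0]-ctr[0],X[:,1]-ctr[1])<rad
    g=np.zeros_like(m);g[v[k],u[k]]=255
    n,l,sa,ce=cv2.connectedComponentsWithStats(g)
    return [(int(sa[i,4]),np.round(ce[i],1).tolist(),(onplane(c,[ce[i]],z,s)[0]*1000).round(1).tolist(),l==i) for i in sorted(range(1,n),key=lambda i:-sa[i,4]) if sa[i,4]>=minA]
E
python3 - <<'E'
from h import *
s=st();c=capture("wrist")
b=blob(c,(12,110,90),(30,255,255),.066,(.650,.027),.016,s)
for x in b[:4]: print(x[:3])
k=np.vstack([np.argwhere(x[3])[:,::-1] for x in b[:1]]).astype(np.float32)
e=cv2.minEnclosingCircle(k);print(e,onplane(c,[e[0]],.066,s)*1000)
for d in masks_of("sheave_1",c): print(round(d["p"],2),np.round(d["xy"]),rect(c,d["region"],.066,s))
print(onplane(c,[(126,203)],.071,s),onplane(c,[(157,190)],.018,s))
E
```

```text
t 3.87 tcp [649.3  20.7 164.4] ty 114.42 z [ 4.5e-03  6.0e-04 -1.0e+00] F [0.6 0.3 0.7] w 87.2 gf 0.0 j6 -82
(572, [330.0, 251.5], [652.0, 27.9, 66.0])
((330.0, 251.5), 16.37843894958496) [[651.96095668  27.92829555  66.        ]]
0.66 [324. 209.] (622.7, 13.1, 29.1, 6.6, -64.0)
0.64 [492. 225.] (583.3, 128.2, 47.7, 43.7, 74.2)
0.63 [332. 245.] (650.3, 27.8, 54.9, 52.6, 5.7)
0.62 [327. 214.] (627.5, 14.9, 38.5, 11.1, -60.9)
0.55 [306. 364.] (755.1, 74.4, 99.5, 24.7, 84.6)
[[ 0.67731938 -0.12302533  0.071     ]] [[ 0.67848324 -0.12558489  0.018     ]]
```

drive_tool([
  [100,2,4,-20,0,0,0],
  [100,1,3,-25,0,0,0],
  [100,0,0,-25,0,0,0],
  [100,0,0,-15,0,0,0],
  [100,0,0,-6,0,0,0],
])

```text
time_s: 4.38
tcp_pos: [0.65, 0.028, 0.0687]
ee_rot: [[-0.91, -0.414, -0.003], [-0.414, 0.91, -0.001], [0.003, 0.001, -1.0]]
wrist_force: [0.1, -0.6, -0.6]
gripper_width: 0.998
gripper_force: 0.0
```

drive_tool([
  [100,0,0,0,0,0,0],
  [100,0,0,0,0,0,0],
  [50,0,0,0,0,0,0],
  [50,0,0,0,0,0,0],
  [50,0,0,0,0,0,0],
])

```text
time_s: 4.8
tcp_pos: [0.6519, 0.0284, 0.0719]
ee_rot: [[-0.91, -0.414, 0.002], [-0.414, 0.91, 0.001], [-0.002, -0.0, -1.0]]
wrist_force: [0.2, -1.1, 0.4]
gripper_width: 0.849
gripper_force: 0.0
```

drive_tool([
  [50,0,0,0,0,0,0],
  [50,0,0,0,0,0,0],
  [50,0,0,0,0,0,0],
])

```text
time_s: 5.05
tcp_pos: [0.6513, 0.0283, 0.0708]
ee_rot: [[-0.91, -0.414, 0.0], [-0.414, 0.91, 0.0], [-0.0, -0.0, -1.0]]
wrist_force: [-0.2, -0.7, 0.6]
gripper_width: 0.634
gripper_force: 0.3
```

drive_tool([
  [0,0,0,0,0,0,0],
  [0,0,0,0,0,0,0],
  [0,0,0,10,0,0,0],
  [0,0,0,20,0,0,0],
  [0,0,0,30,0,0,0],
])

```text
time_s: 5.47
tcp_pos: [0.6493, 0.0279, 0.1285]
ee_rot: [[-0.911, -0.413, -0.007], [-0.413, 0.911, -0.001], [0.007, 0.002, -1.0]]
wrist_force: [-0.3, 0.7, -0.2]
gripper_width: 0.619
gripper_force: 30.4
```

drive_tool([
  [0,0,-10,30,0,0,0.05],
  [0,-4,-26,19,0,0,0.08],
  [0,-5,-33,0,0,0,0.08],
  [0,-5,-33,0,0,0,0.08],
  [0,-5,-33,0,0,0,0.033],
])

```text
time_s: 5.88
tcp_pos: [0.632, -0.1076, 0.1808]
ee_rot: [[-0.729, -0.685, 0.002], [-0.685, 0.729, 0.0], [-0.001, -0.001, -1.0]]
wrist_force: [0.8, 0.2, -1.0]
gripper_width: 0.617
gripper_force: 30.4
```

drive_tool([
  [0,-5,-33,0,0,0,0],
  [0,-5,-33,0,0,0,0],
  [0,-3,-33,0,0,0,0],
  [0,0,-30,0,0,0,0],
  [0,0,-14,0,0,0,0],
])

```text
time_s: 6.3
tcp_pos: [0.6185, -0.2531, 0.18]
ee_rot: [[-0.734, -0.679, 0.0], [-0.679, 0.734, -0.001], [0.0, -0.001, -1.0]]
wrist_force: [0.5, 0.6, -0.7]
gripper_width: 0.618
gripper_force: 30.4
```

drive_tool([
  [0,0,0,0,0,0,0],
  [0,0,0,0,0,0,0],
  [0,0,0,0,0,0,0],
])

```text
time_s: 6.55
tcp_pos: [0.6193, -0.2488, 0.1796]
ee_rot: [[-0.731, -0.682, -0.0], [-0.682, 0.731, 0.0], [-0.0, 0.0, -1.0]]
wrist_force: [-0.0, 0.2, -0.7]
gripper_width: 0.616
gripper_force: 30.4
```

Run:
```python
from h import *
s=st();c=capture("wrist");save(c,"w3.png")
for d in masks_of("lower_a",c): print(round(d["p"],2),np.round(d["xy"]),rect(c,d["region"],.03,s))
```

```text
t 6.55 tcp [ 619.3 -248.8  179.6] ty 133.0 z [-2.e-04  4.e-04 -1.e+00] F [-0.   0.2 -0.7] w 53.6 gf 30.4 j6 -39
0.82 [318. 143.] (572.2, -299.9, 126.7, 60.4, 41.6)
```

View pics/w3.png

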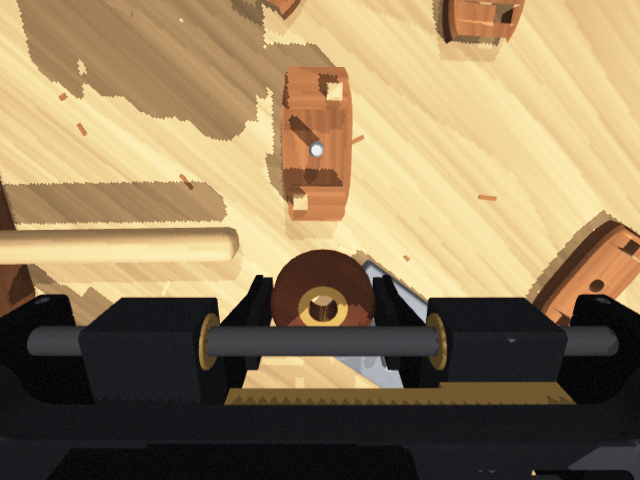

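Run:
```python
from h import *
s=st();c=capture("wrist")
S=np.array(s["tcp_pos"])
X=onplane(c,[(317,149),(335,91),(300,201)],.053,s);print((X*1000).round(1),"mid",((X[1]+X[2])/2*1000).round(1),np.linalg.norm(X[1]-X[2]),np.degrees(np.arctan2(*(X[1]-X[2])[[1,0]])))
# refine: pin bright blob, tenons pale
for b in blob(c,(0,0,150),(179,60,255),.053,X[0],.012,s,8)[:2]: print("pin",b[:3])
R=[]
for t in X[1:]:
    b=blob(c,(15,30,200),(35,130,255),.052,t,.012,s,8)[:2]
    for q in b: print("ten",q[:3])
# held sheave bush
ctr=S-[0,0,.0048]
for b in blob(c,(12,110,90),(30,255,255),ctr[2],ctr,.018,s)[:2]:
    k=np.argwhere(b[3])[:,::-1].astype(np.float32);e=cv2.minAreaRect(k);print("bush",b[:3],e,(onplane(c,[e[0]],ctr[2],s)*1000).round(1))
print("sheave est at px323,309?",(onplane(c,[(323,309)],ctr[2],s)*1000).round(1), "tcp",S*1000)
save(c,"w3c.png",(240,50,400,350),2)
```

```text
t 6.65 tcp [ 619.5 -248.3  179.7] ty 133.06 z [ 0.e+00  2.e-04 -1.e+00] F [-0.9  0.7 -0.7] w 53.4 gf 30.4 j6 -39
[[ 571.2 -299.6   53. ]
 [ 531.2 -318.3   53. ]
 [ 611.2 -281.7   53. ]] mid [ 571.2 -300.    53. ] 0.08794975648675463 -155.4164474030963
pin (126, [316.6, 149.5], [571.7, -299.6, 53.0])
ten (260, [334.8, 91.0], [531.2, -318.4, 52.0])
ten (9, [349.7, 86.3], [521.3, -312.5, 52.0])
ten (185, [300.5, 202.1], [611.8, -280.7, 52.0])
bush (1375, [322.3, 306.6], [619.2, -249.1, 174.9]) ((322.5, 306.0), (40.0, 49.0), 90.0) [[ 618.9 -249.3  174.9]]
sheave est at px323,309? [[ 620.  -247.9  174.9]] tcp [ 619.47860298 -248.32213642  179.70567086]
```

View pics/w3c.png

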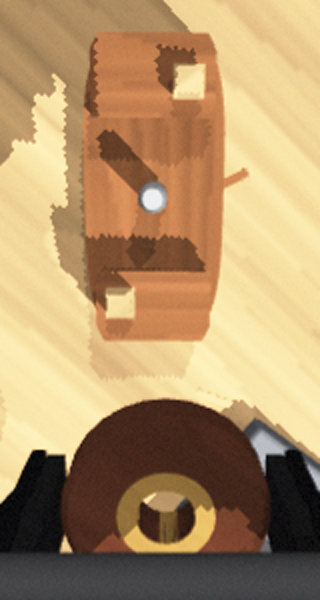

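drive_tool([
  [0,-20,-20,0,0,0,0],
  [0,-20,-22,-20,0,0,0],
  [0,-7.7,-8.5,-30,0,0,0],
  [0,0,0,-30,0,0,0],
  [0,0,0,-15,0,0,0],
])

```text
time_s: 7.12
tcp_pos: [0.5692, -0.2992, 0.0813]
ee_rot: [[-0.733, -0.681, -0.005], [-0.681, 0.733, 0.002], [0.002, 0.005, -1.0]]
wrist_force: [-0.9, 0.7, -1.6]
gripper_width: 0.616
gripper_force: 30.4
```

drive_tool([
  [0,0,0,-3,0,0,0],
  [0,0,0,0,0,0,0],
  [0,0,0,0,0,0,0],
  [0,0,0,0,0,0,0],
])

```text
time_s: 7.45
tcp_pos: [0.5731, -0.3001, 0.0835]
ee_rot: [[-0.731, -0.682, 0.003], [-0.682, 0.731, -0.001], [-0.002, -0.003, -1.0]]
wrist_force: [0.2, 0.8, -0.8]
gripper_width: 0.615
gripper_force: 30.4
```

Run:
```python
from h import *
s=st();c=capture("wrist");save(c,"w4.png",(200,120,440,350),2.4)
S=np.array(s["tcp_pos"])
ctr=S-[0,0,.0048]
for b in blob(c,(12,110,90),(30,255,255),ctr[2],ctr,.018,s)[:2]: print(b[:3])
```

```text
t 7.45 tcp [ 573.1 -300.1   83.5] ty 133.03 z [ 0.0034 -0.0013 -1.    ] F [ 0.2  0.8 -0.8] w 53.5 gf 30.4 j6 -34
(1392, [322.4, 306.7], [572.8, -300.8, 78.7])
```

View pics/w4.png

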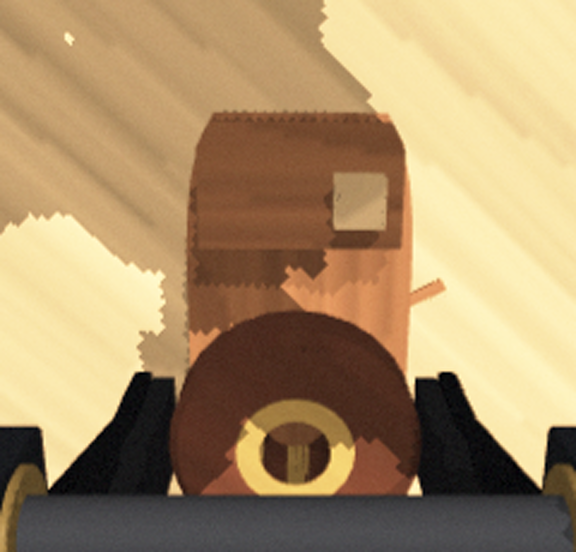

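Run:
```python
from h import *
s=st();c=capture("wrist");R=np.array(s["ee_rot"]);S=np.array(s["tcp_pos"])
X=onplane(c,[(350,204)],.052,s)
b=blob(c,(10,20,60),(40,120,255),.052,X[0],.012,s,8)
for q in b[:2]: print(q[:3],((np.array(q[2])/1000-S)@R*1000).round(1))
print(X,((X-S)@R*1000).round(1))
```

```text
t 7.5 tcp [ 572.9 -300.1   83.5] ty 133.02 z [ 0.0035 -0.0011 -1.    ] F [-0.2  0.4 -1.3] w 54.1 gf 30.4 j6 -34
(501, [349.3, 203.9], [529.1, -322.1, 52.0]) [47.1 13.9 31.4]
(29, [371.2, 201.1], [520.1, -314.6, 52.0]) [48.5 25.6 31.3]
[[ 0.52886245 -0.32175229  0.052     ]] [[47.  14.4 31.4]]
```

Run:
```python
from h import *
s=st();c=capture("wrist");R=np.array(s["ee_rot"]);S=np.array(s["tcp_pos"])
P=cloud(c,s)
T=lambda u,v,r=2:(np.nanmedian(P[v-r:v+r+1,u-r:u+r+1].reshape(-1,3),axis=0))
for n,(u,v) in dict(tenon=(350,204),bench=(520,150),bench2=(330,110),bench3=(320,30),sheavetop=(322,265),chock=(300,190)).items():
    X=T(u,v);print(n,(X*1000).round(1),((X-S)@R*1000).round(1))
```

```text
t 7.55 tcp [ 572.7 -300.2   83.3] ty 133.0 z [ 3.e-03 -9.e-04 -1.e+00] F [-0.  -0.2 -0.1] w 53.9 gf 30.4 j6 -34
tenon [ 528.8 -321.4   50.2] [46.7 14.5 33. ]
bench [ 431.1 -253.7   -1.9] [ 72.  130.7  84.7]
bench2 [ 499.1 -362.8   -1.9] [96.7  4.6 85. ]
bench3 [ 473.  -395.7   13.2] [138.2  -1.7  69.9]
sheavetop [ 556.7 -315.8   76.6] [22.4 -0.5  6.6]
chock [ 543.8 -345.1   36. ] [ 51.8 -13.1  47.2]
```

drive_tool([
  [0,0,0,-5,0,0,0],
  [0,0,0,-5,0,0,0],
  [0,0,0,-4,0,0,0],
  [0,0,0,0,0,0,0],
  [0,0,0,0,0,0,0],
])

```text
time_s: 8.02
tcp_pos: [0.5712, -0.3002, 0.0669]
ee_rot: [[-0.732, -0.681, -0.001], [-0.681, 0.732, 0.0], [0.001, 0.001, -1.0]]
wrist_force: [0.7, -0.4, -0.1]
gripper_width: 0.614
gripper_force: 30.4
```

drive_tool([
  [0,0,0,-8,0,0,0],
  [0,0,0,-8,0,0,0],
  [0,0,0,-6,0,0,0],
  [0,0,0,-4,0,0,0],
  [0,0,0,-1,0,0,0],
])

```text
time_s: 8.43
tcp_pos: [0.5708, -0.3, 0.039]
ee_rot: [[-0.732, -0.681, -0.002], [-0.681, 0.732, 0.001], [0.001, 0.002, -1.0]]
wrist_force: [1.2, 0.2, -0.7]
gripper_width: 0.618
gripper_force: 30.4
```

drive_tool([
  [0,0,0,0,0,0,0],
  [0,0,0,0,0,0,0],
  [0,0,0,0,0,0,0],
])

```text
time_s: 8.68
tcp_pos: [0.5719, -0.3003, 0.0409]
ee_rot: [[-0.732, -0.682, 0.001], [-0.682, 0.732, -0.0], [-0.0, -0.001, -1.0]]
wrist_force: [-0.1, -0.4, -0.3]
gripper_width: 0.616
gripper_force: 30.4
```

drive_tool([
  [0,0,0,-1.5,0,0,0],
  [0,0,0,0,0,0,0],
  [95,0,0,0,0,0,0],
  [95,0,0,0,0,0,0],
  [95,0,0,0,0,0,0],
])

```text
time_s: 9.1
tcp_pos: [0.5717, -0.3003, 0.0393]
ee_rot: [[-0.732, -0.682, 0.0], [-0.682, 0.732, -0.0], [-0.0, -0.0, -1.0]]
wrist_force: [-0.0, 0.1, -0.7]
gripper_width: 0.761
gripper_force: 0.0
```

drive_tool([
  [95,0,0,0,0,0,0],
  [95,0,0,10,0,0,0],
  [100,0,0,20,0,0,0],
  [100,0,0,35,0,0,0],
  [100,0,0,35,0,0,0],
])

```text
time_s: 9.52
tcp_pos: [0.5708, -0.3001, 0.1398]
ee_rot: [[-0.732, -0.682, -0.003], [-0.682, 0.732, 0.0], [0.002, 0.002, -1.0]]
wrist_force: [-0.0, -1.1, -0.1]
gripper_width: 0.991
gripper_force: 0.0
```

drive_tool([
  [100,5,20,20,0,0,-0.06],
  [100,8,33,0,0,0,-0.06],
  [100,8,33,0,0,0,-0.06],
  [100,8,33,0,0,0,-0.06],
  [100,8,33,0,0,0,-0.06],
])

```text
time_s: 9.93
tcp_pos: [0.6088, -0.1469, 0.1604]
ee_rot: [[-0.902, -0.432, 0.002], [-0.432, 0.902, -0.0], [-0.001, -0.001, -1.0]]
wrist_force: [0.5, 0.3, 0.1]
gripper_width: 1.001
gripper_force: 0.0
```

drive_tool([
  [100,8,33,0,0,0,-0.06],
  [100,8,33,0,0,0,-0.06],
  [100,8,33,0,0,0,-0.06],
  [100,8,33,0,0,0,-0.06],
  [100,8,30,0,0,0,-0.06],
])

```text
time_s: 10.35
tcp_pos: [0.6488, 0.0158, 0.1602]
ee_rot: [[-0.989, -0.147, 0.001], [-0.147, 0.989, 0.0], [-0.001, 0.0, -1.0]]
wrist_force: [-0.1, 0.6, 0.3]
gripper_width: 1.0
gripper_force: 0.0
```

drive_tool([
  [100,2,14,0,0,0,0],
  [100,0,0,0,0,0,0],
  [100,0,0,0,0,0,0],
  [100,0,0,0,0,0,0],
])

```text
time_s: 10.68
tcp_pos: [0.6502, 0.027, 0.1594]
ee_rot: [[-0.989, -0.149, -0.0], [-0.149, 0.989, -0.0], [0.0, -0.0, -1.0]]
wrist_force: [0.2, -0.1, -0.1]
gripper_width: 0.998
gripper_force: 0.0
```

Run:
```python
from h import *
s=st();c=capture("wrist");save(c,"w5.png")
b=blob(c,(12,110,90),(30,255,255),.050,(.651,.028),.016,s)
for x in b[:4]: print(x[:3])
k=np.argwhere(b[0][3])[:,::-1].astype(np.float32);e=cv2.minAreaRect(k);print(e,onplane(c,[e[0]],.050,s)*1000)
c=capture("top")
for l,z in(("lower_a",.03),("upper_a",.012)):
    for d in masks_of(l,c): print(l,round(d["p"],2),np.round(d["xy"]),rect(c,d["region"],z))
save(c,"top1.png")
```

```text
t 10.68 tcp [650.2  27.  159.4] ty 98.58 z [-2.e-04 -2.e-04 -1.e+00] F [ 0.2 -0.1 -0.1] w 86.9 gf 0.0 j6 -98
(438, [324.0, 241.2], [650.4, 28.1, 50.0])
((324.0, 243.0), (30.0, 30.0), 90.0) [[651.93987069  28.33020316  50.        ]]
lower_a 0.79 [470. 239.] (564.5, -295.8, 127.9, 70.1, 45.2)
lower_a 0.68 [197. 339.] (336.9, 326.0, 106.4, 54.2, 8.5)
upper_a 0.97 [469. 330.] (368.5, -299.5, 122.4, 66.3, 40.9)
upper_a 0.72 [197. 218.] (604.7, 342.7, 46.7, 21.7, 4.3)
upper_a 0.7 [337. 272.] (477.6, 0.5, 120.7, 61.2, 14.0)
upper_a 0.7 [524. 289.] (460.0, -428.9, 118.9, 68.6, 16.0)
```

View pics/top1.png

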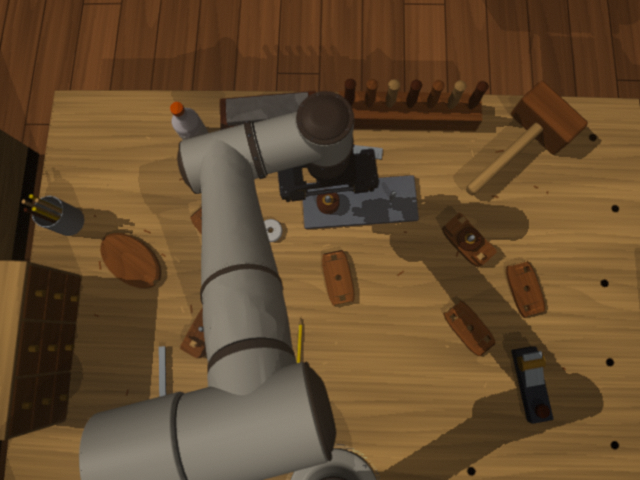

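drive_tool([
  [100,0.7,0.7,-35,0,0,0],
  [100,0.5,0.5,-35,0,0,0],
  [100,0,0,-20,0,0,0],
  [100,0,0,-10,0,0,0],
  [60,0,0,-4.5,0,0,0],
])

```text
time_s: 11.3
tcp_pos: [0.6509, 0.0281, 0.0527]
ee_rot: [[-0.989, -0.148, -0.003], [-0.148, 0.989, -0.001], [0.003, -0.001, -1.0]]
wrist_force: [0.2, -0.4, -0.3]
gripper_width: 0.976
gripper_force: 0.0
```

drive_tool([
  [60,0,0,0,0,0,0],
  [60,0,0,0,0,0,0],
  [60,0,0,0,0,0,0],
  [60,0,0,0,0,0,0],
  [0,0,0,0,0,0,0],
])

```text
time_s: 11.72
tcp_pos: [0.6524, 0.0292, 0.0559]
ee_rot: [[-0.989, -0.149, 0.002], [-0.149, 0.989, 0.001], [-0.002, 0.0, -1.0]]
wrist_force: [0.1, -1.1, 0.6]
gripper_width: 0.635
gripper_force: 0.5
```

drive_tool([
  [0,0,0,0,0,0,0],
  [0,0,0,0,0,0,0],
  [0,0,0,0,0,0,0],
  [0,0,0,0,0,0,0],
])

```text
time_s: 12.05
tcp_pos: [0.6524, 0.0291, 0.0558]
ee_rot: [[-0.989, -0.15, 0.002], [-0.15, 0.989, 0.0], [-0.002, -0.0, -1.0]]
wrist_force: [-0.9, -0.0, 5.4]
gripper_width: 0.609
gripper_force: 29.9
```

drive_tool([
  [0,0,0,10,0,0,0],
  [0,0,0,25,0,0,0],
  [0,0,0,35,0,0,0],
  [0,-8,8,30,0,0,0],
  [0,-20,20,25,0,0,-0.06],
])

```text
time_s: 12.47
tcp_pos: [0.6254, 0.0557, 0.1816]
ee_rot: [[-0.996, -0.086, 0.003], [-0.086, 0.996, -0.0], [-0.003, -0.0, -1.0]]
wrist_force: [0.6, 1.3, -0.1]
gripper_width: 0.607
gripper_force: 30.0
```

drive_tool([
  [0,-24,24,0,0,0,-0.06],
  [0,-24,24,0,0,0,-0.06],
  [0,-24,24,0,0,0,-0.06],
  [0,-24,24,0,0,0,-0.06],
  [0,-24,24,0,0,0,-0.06],
])

```text
time_s: 12.88
tcp_pos: [0.5021, 0.1777, 0.1797]
ee_rot: [[-0.977, 0.212, -0.0], [0.212, 0.977, 0.0], [0.0, 0.0, -1.0]]
wrist_force: [0.1, 0.5, -0.4]
gripper_width: 0.607
gripper_force: 30.0
```

drive_tool([
  [0,-24,24,0,0,0,-0.06],
  [0,-24,24,0,0,0,-0.06],
  [0,-24,24,0,0,0,-0.06],
  [0,-21,21,0,0,0,-0.06],
  [0,0,0,0,0,0,-0.02],
])

```text
time_s: 13.3
tcp_pos: [0.4079, 0.2724, 0.1799]
ee_rot: [[-0.893, 0.451, -0.001], [0.451, 0.893, 0.001], [0.001, 0.001, -1.0]]
wrist_force: [0.1, -0.6, -0.5]
gripper_width: 0.61
gripper_force: 30.0
```

drive_tool([
  [0,0,0,0,0,0,0],
  [0,0,0,0,0,0,0],
  [0,0,0,0,0,0,0],
])

```text
time_s: 13.55
tcp_pos: [0.4111, 0.2694, 0.1795]
ee_rot: [[-0.891, 0.454, -0.0], [0.454, 0.891, -0.0], [0.0, -0.0, -1.0]]
wrist_force: [-1.2, 0.5, -0.6]
gripper_width: 0.61
gripper_force: 30.0
```

Run:
```python
from h import *
s=st();c=capture("wrist");save(c,"w6.png")
R=np.array(s["ee_rot"]);S=np.array(s["tcp_pos"])
for d in masks_of("lower_a",c): print(round(d["p"],2),np.round(d["xy"]),rect(c,d["region"],.03,s))
for b in blob(c,(0,0,150),(179,60,255),.053,(.348,.302),.02,s,8)[:3]: print("pin",b[:3])
for b in blob(c,(15,30,170),(35,130,255),.052,(.348,.302),.055,s,40)[:6]: print("ten",b[:3])
ctr=S-[0,0,.0058]
for b in blob(c,(12,110,90),(30,255,255),ctr[2],ctr,.018,s)[:2]: print("bush",b[:3],((np.array(b[2])/1000-S)@R*1000).round(1))
```

```text
t 13.55 tcp [411.1 269.4 179.5] ty 63.03 z [-2.e-04 -3.e-04 -1.e+00] F [-1.2  0.5 -0.6] w 53.1 gf 30.0 j6 -169
0.93 [323. 143.] (351.9, 301.9, 126.4, 59.1, -26.6)
pin (125, [326.1, 150.6], [351.0, 303.3, 53.0])
ten (2985, [372.5, 143.5], [362.8, 338.1, 52.0])
ten (2043, [271.5, 156.5], [335.5, 262.6, 52.0])
ten (243, [325.3, 101.9], [318.9, 318.7, 52.0])
ten (227, [325.4, 195.1], [382.5, 286.7, 52.0])
ten (152, [289.1, 201.1], [373.3, 257.8, 52.0])
bush (1110, [322.2, 304.1], [409.9, 269.9, 173.7]) [ 1.3 -0.1  5.8]
```

View pics/w6.png

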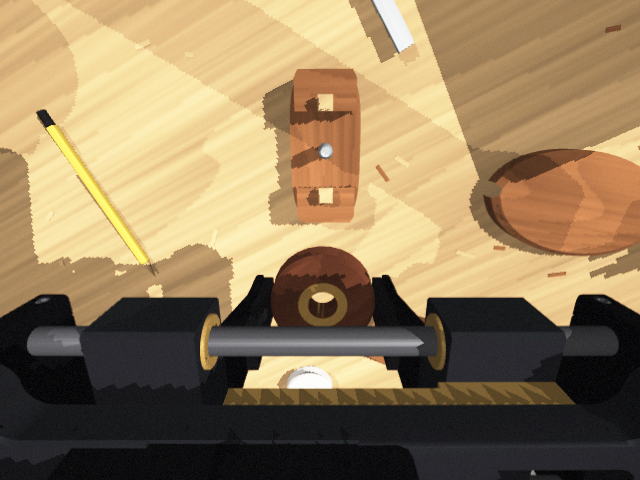

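drive_tool([
  [0,-15,8,0,0,0,0.1],
  [0,-20,11,-10,0,0,0.1],
  [0,-18,10,-25,0,0,0.1],
  [0,-7,4.9,-30,0,0,0],
  [0,0,0,-25,0,0,0],
])

```text
time_s: 14.07
tcp_pos: [0.3501, 0.304, 0.0887]
ee_rot: [[-0.986, 0.169, 0.0], [0.169, 0.986, 0.001], [0.0, 0.001, -1.0]]
wrist_force: [0.2, -0.1, 0.2]
gripper_width: 0.608
gripper_force: 30.0
```

drive_tool([
  [0,0,0,-5,0,0,0],
  [0,0,0,0,0,0,0],
  [0,0,0,0,0,0,0],
  [0,0,0,0,0,0,0],
  [0,0,0,0,0,0,0],
])

```text
time_s: 14.48
tcp_pos: [0.3517, 0.3046, 0.086]
ee_rot: [[-0.985, 0.17, 0.002], [0.17, 0.985, 0.003], [-0.001, 0.003, -1.0]]
wrist_force: [-0.4, 0.5, -1.4]
gripper_width: 0.608
gripper_force: 30.0
```

Run:
```python
from h import *
s=st();print(np.round(s["joints"],1))
```

```text
t 14.48 tcp [351.7 304.6  86. ] ty 80.21 z [ 0.0018  0.0028 -1.    ] F [-0.4  0.5 -1.4] w 52.9 gf 30.0 j6 -161
[  61.    17.4  -33.3    0.   -39.1 -160.8]
```

drive_tool([
  [0,-0.5,-1,-6,0,0,0],
  [0,0,0,-6,0,0,0],
  [0,0,0,-4,0,0,0],
  [0,0,0,0,0,0,0],
  [0,0,0,0,0,0,0],
])

```text
time_s: 14.9
tcp_pos: [0.3501, 0.3027, 0.0682]
ee_rot: [[-0.986, 0.169, -0.0], [0.169, 0.986, -0.001], [0.0, -0.001, -1.0]]
wrist_force: [-0.7, -0.6, 0.1]
gripper_width: 0.608
gripper_force: 30.0
```

drive_tool([
  [0,0,0,-8,0,0,0],
  [0,0,0,-8,0,0,0],
  [0,0,0,-6,0,0,0],
  [0,0,0,-4,0,0,0],
  [0,0,0,-1,0,0,0],
])

```text
time_s: 15.32
tcp_pos: [0.3499, 0.3023, 0.0404]
ee_rot: [[-0.986, 0.169, -0.001], [0.169, 0.986, -0.002], [0.001, -0.002, -1.0]]
wrist_force: [-0.2, -0.2, -1.2]
gripper_width: 0.607
gripper_force: 30.0
```

drive_tool([
  [0,0,0,0,0,0,0],
  [0,0,0,0,0,0,0],
  [0,0,0,0,0,0,0],
])

```text
time_s: 15.57
tcp_pos: [0.3504, 0.3031, 0.0418]
ee_rot: [[-0.986, 0.169, 0.0], [0.169, 0.986, 0.001], [-0.0, 0.001, -1.0]]
wrist_force: [0.2, -0.6, -0.2]
gripper_width: 0.606
gripper_force: 30.0
```

drive_tool([
  [0,0,0,-1.5,0,0,0],
  [0,0,0,0,0,0,0],
  [95,0,0,0,0,0,0],
  [95,0,0,0,0,0,0],
  [95,0,0,0,0,0,0],
])

```text
time_s: 15.98
tcp_pos: [0.3503, 0.303, 0.0402]
ee_rot: [[-0.986, 0.169, 0.0], [0.169, 0.986, 0.0], [-0.0, 0.0, -1.0]]
wrist_force: [0.2, 0.1, 0.1]
gripper_width: 0.753
gripper_force: 0.0
```

drive_tool([
  [95,0,0,0,0,0,0],
  [95,0,0,10,0,0,0],
  [100,0,0,20,0,0,0],
  [100,0,0,35,0,0,0],
  [100,0,0,35,0,0,0],
])

```text
time_s: 16.4
tcp_pos: [0.3497, 0.302, 0.1405]
ee_rot: [[-0.986, 0.169, -0.002], [0.169, 0.986, -0.003], [0.001, -0.003, -1.0]]
wrist_force: [0.3, 1.0, -0.4]
gripper_width: 0.991
gripper_force: 0.0
```

drive_tool([
  [100,15,-1,30,0,0,0.1],
  [100,28,-1,10,0,0,0.1],
  [100,30,-1,0,0,0,0.1],
  [100,30,-1,0,0,0,0.1],
  [100,30,-1,0,0,0,0.1],
])

```text
time_s: 16.82
tcp_pos: [0.4845, 0.2978, 0.1807]
ee_rot: [[-0.944, -0.329, 0.001], [-0.329, 0.944, 0.001], [-0.001, 0.001, -1.0]]
wrist_force: [-0.1, 0.6, 0.2]
gripper_width: 1.002
gripper_force: 0.0
```

drive_tool([
  [100,30,-1,0,0,0,0.1],
  [100,30,0,0,0,0,0.1],
  [100,25,0,0,0,0,0.1],
  [100,16,0,0,0,0,0.1],
  [100,0,0,0,0,0,0.06],
])

```text
time_s: 17.23
tcp_pos: [0.5871, 0.2964, 0.1789]
ee_rot: [[-0.703, -0.712, 0.0], [-0.712, 0.703, -0.0], [0.0, -0.001, -1.0]]
wrist_force: [-0.4, 0.9, 0.1]
gripper_width: 0.998
gripper_force: 0.0
```

drive_tool([
  [100,0,0,0,0,0,0],
  [100,0,0,0,0,0,0],
  [100,0,0,0,0,0,0],
  [100,0,0,0,0,0,0],
])

```text
time_s: 17.57
tcp_pos: [0.5837, 0.297, 0.1803]
ee_rot: [[-0.704, -0.71, 0.0], [-0.71, 0.704, 0.0], [-0.0, 0.0, -1.0]]
wrist_force: [-0.4, 0.8, 0.3]
gripper_width: 1.005
gripper_force: 0.0
```

Run:
```python
from h import *
s=st();c=capture("wrist");save(c,"w7.png")
for d in masks_of("upper_a",c): print(round(d["p"],2),np.round(d["xy"]),rect(c,d["region"],.009,s))
```

```text
t 17.57 tcp [583.7 297.  180.3] ty 135.23 z [ 0.e+00  1.e-04 -1.e+00] F [-0.4  0.8  0.3] w 87.4 gf 0.0 j6 -86
0.71 [320. 218.] (588.0, 298.7, 123.9, 62.6, 44.3)
```

View pics/w7.png

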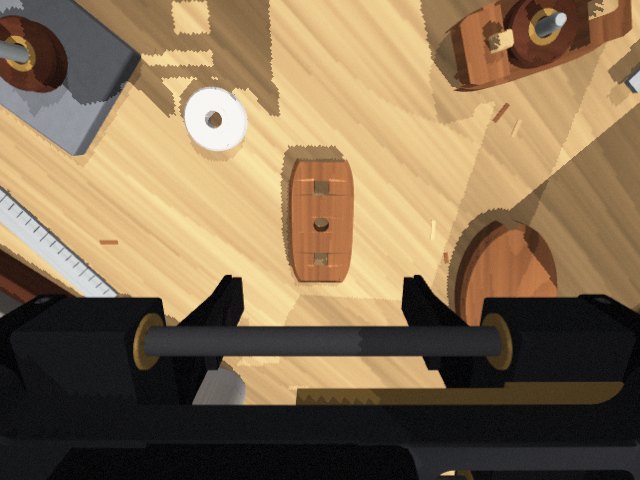

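```bash
cat >> h.py <<'E'
def intool(c,s,uv,z):
    R=np.array(s["ee_rot"]);S=np.array(s["tcp_pos"]);X=onplane(c,uv,z,s)
    return (X*1000).round(1),((X-S)@R*1000).round(1)
def dark(c,s,z,ctr,rad,vmax=110):
    for b in blob(c,(0,0,0),(179,255,vmax),z,ctr,rad,s,15)[:5]:
        k=np.argwhere(b[3])[:,::-1].astype(np.float32);e=cv2.minAreaRect(k)
        print("dark",b[:3],np.round(e[0],1),np.round(e[1],1),intool(c,s,[e[0]],z)[1])
E
python3 - <<'E'
from h import *
s=st();c=capture("wrist")
print(intool(c,s,[(321,187),(321,225),(320,258)],.018))
dark(c,s,.018,(.586,.298),.045)
print(intool(c,s,[(291,225),(353,225)],.010)[1])
E
```

```text
t 17.67 tcp [583.8 297.1 180.4] ty 135.26 z [ 3.e-04  2.e-04 -1.e+00] F [ 0.1 -1.1  0.4] w 86.7 gf 0.0 j6 -86
(array([[560.7, 271.5,  18. ],
       [586.3, 297.3,  18. ],
       [610.9, 320.6,  18. ]]), array([[ 34.5,  -1.6, 162.4],
       [ -1.9,  -1.7, 162.4],
       [-35.7,  -2.7, 162.5]]))
dark (74, [321.1, 227.1], [587.8, 298.8, 18.0]) [320.8 226.8] [14.2  8.6] [[ -3.7  -1.9 162.4]]
dark (29, [289.5, 198.4], [589.0, 258.4, 18.0]) [289.5 198. ] [16.  1.] [[ 24.2 -30.9 162.4]]
[[ -4.1 -31.1 170.4]
 [ -4.2  29.6 170.4]]
```

drive_tool([
  [100,1.2,0.3,-35,0,0,0],
  [100,1.2,0.4,-40,0,0,0],
  [100,0,0,-40,0,0,0],
  [100,0,0,-25,0,0,0],
  [100,0,0,-12,0,0,0],
])

```text
time_s: 18.13
tcp_pos: [0.5843, 0.2961, 0.0237]
ee_rot: [[-0.704, -0.71, -0.006], [-0.71, 0.704, -0.004], [0.007, 0.001, -1.0]]
wrist_force: [0.8, 0.4, -0.1]
gripper_width: 1.0
gripper_force: 0.0
```

drive_tool([
  [100,0,0,-3,0,0,0],
  [100,0,0,0,0,0,0],
  [75,0,0,0,0,0,0],
  [75,0,0,0,0,0,0],
  [75,0,0,0,0,0,0],
])

```text
time_s: 18.55
tcp_pos: [0.5876, 0.2984, 0.0273]
ee_rot: [[-0.704, -0.71, 0.003], [-0.71, 0.704, 0.002], [-0.004, -0.0, -1.0]]
wrist_force: [-0.6, 1.0, 0.3]
gripper_width: 0.857
gripper_force: 0.0
```

Run:
```python
from h import *
s=st();c=capture("wrist");save(c,"w8.png",(220,180,420,345),3)
for d in masks_of("upper_a",c): print(round(d["p"],2),np.round(d["xy"]),rect(c,d["region"],.018,s))
dark(c,s,.018,(.586,.298),.05,90)
```

```text
t 18.55 tcp [587.6 298.4  27.3] ty 135.27 z [ 0.0031  0.0024 -1.    ] F [-0.6  1.   0.3] w 74.5 gf 0.0 j6 -86
0.77 [324. 269.] (569.8, 280.5, 76.7, 60.1, 44.7)
dark (7279, [325.5, 326.7], [596.4, 309.1, 18.0]) [324.5 315.5] [ 81. 195.] [[-7.   0.7  9.3]]
dark (195, [328.8, 300.8], [584.5, 299.4, 18.0]) [326.4 301.6] [14.7 23.4] [[1.1 1.7 9.3]]
dark (57, [313.2, 298.5], [589.2, 292.8, 18.0]) [313. 298.] [11.3 11.3] [[ 3.1 -5.1  9.3]]
dark (34, [337.5, 228.0], [554.4, 274.6, 18.0]) [337.5 228.5] [17.  1.] [[40.   6.8  9.1]]
```

View pics/w8.png

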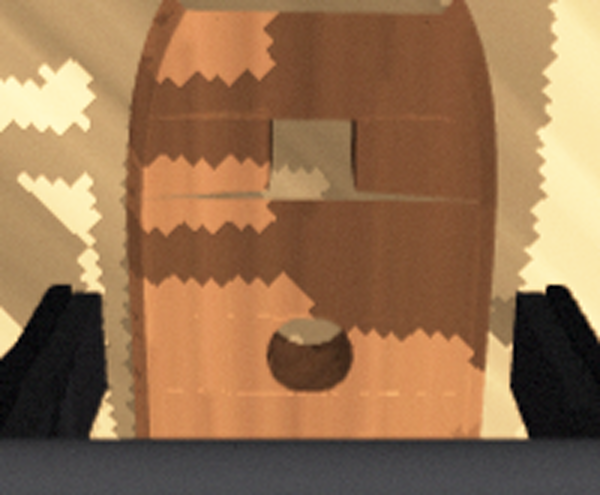

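Run:
```python
from h import *
s=st();c=capture("wrist")
a=[(310,355),(313,160),(310,318),(310,392),(267,355),(353,355),(313,120),(313,199),(272,160),(354,160)]
print(intool(c,s,[(220+x/3,180+y/3) for x,y in a],.018)[1])
```

```text
t 18.65 tcp [587.2 298.   26.5] ty 135.25 z [ 0.002   0.0016 -1.    ] F [ 0.8 -0.7  0.5] w 68.3 gf 0.0 j6 -86
[[ 3.3  0.1  8.5]
 [37.9  0.6  8.4]
 [10.2  0.1  8.5]
 [-3.7  0.1  8.5]
 [ 3.3 -7.1  8.5]
 [ 3.3  7.4  8.5]
 [44.4  0.6  8.4]
 [31.3  0.6  8.5]
 [37.9 -5.9  8.4]
 [37.9  7.1  8.4]]
```

The wrist scale looks slightly off, so I'll calibrate it against the static white disc with a few views before precision work.

Create cal.py:
```python
from h import *
import pickle,os
s=sense();c=capture("wrist")
L=pickle.load(open("cal.pkl","rb")) if os.path.exists("cal.pkl") else []
hsv=cv2.cvtColor(c["frame"],cv2.COLOR_RGB2HSV)
m=cv2.inRange(hsv,(0,0,110),(179,40,255));v,u=np.nonzero(m)
X=onplane(c,np.c_[u,v],.016,s);k=np.hypot(X[:,0]-.584,X[:,1]-.160)<.05
g=np.zeros_like(m);g[v[k],u[k]]=255
n,l,sa,ce=cv2.connectedComponentsWithStats(g);i=1+np.argmax(sa[1:,4])
ks,_=cv2.findContours((l==i).astype(np.uint8),cv2.RETR_CCOMP,cv2.CHAIN_APPROX_NONE)
k=max(ks,key=cv2.contourArea);hull=cv2.convexHull(k)
L.append((s,c,hull.reshape(-1,2)));pickle.dump(L,open("cal.pkl","wb"))
Y=onplane(c,hull.reshape(-1,2),.016,s)*1000;e=cv2.minEnclosingCircle(Y[:,:2].astype(np.float32))
st();print(sa[i],len(ks),np.round(e[0],1),round(e[1],1),intool(c,s,proj(c,[e[0][0]/1000,e[0][1]/1000,.016],s),.016)[1])
```

```text
(no output)
```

drive_tool([
  [100,0,0,0,0,0,0],
  [100,0,0,15,0,0,0],
  [100,0,0,30,0,0,0],
  [100,0,-8,40,0,0,0],
  [100,0,-25,30,0,0,0],
])

```text
time_s: 19.12
tcp_pos: [0.5876, 0.2669, 0.1426]
ee_rot: [[-0.701, -0.713, 0.003], [-0.713, 0.701, 0.001], [-0.003, -0.001, -1.0]]
wrist_force: [1.5, -0.8, 1.6]
gripper_width: 0.986
gripper_force: 0.0
```

drive_tool([
  [100,0,-35,9,0,0,0],
  [100,0,-35,0,0,0,0],
  [100,-3,-35,0,0,0,0],
  [100,0,0,0,0,0,0],
  [100,0,0,0,0,0,0],
])

```text
time_s: 19.53
tcp_pos: [0.5835, 0.1578, 0.1496]
ee_rot: [[-0.706, -0.708, 0.0], [-0.708, 0.706, 0.0], [-0.0, -0.0, -1.0]]
wrist_force: [0.3, -0.1, -0.1]
gripper_width: 0.998
gripper_force: 0.0
```

drive_tool([
  [100,0,0,0,0,0,0],
  [100,0,0,0,0,0,0],
  [100,0,0,0,0,0,0],
])

```text
time_s: 19.78
tcp_pos: [0.5838, 0.1607, 0.1489]
ee_rot: [[-0.703, -0.711, 0.0], [-0.711, 0.703, 0.0], [-0.0, -0.0, -1.0]]
wrist_force: [-0.2, -0.1, -0.3]
gripper_width: 0.995
gripper_force: 0.0
```

```bash
python3 cal.py
```

```text
t 19.83 tcp [583.7 160.7 148.8] ty 135.33 z [-1.e-04 -1.e-04 -1.e+00] F [-0.4  0.8 -0.3] w 87.2 gf 0.0 j6 -75
[ 293  202   60   61 2749] 2 [584.4 161.2] 27.5 [[-7.000e-01 -1.000e-01  1.329e+02]]
```

drive_tool([
  [100,6,6,-25,0,0,0],
  [100,6,6,-30,0,0,0],
  [100,6,6,-25,0,0,0],
  [100,0,0,0,0,0,0],
  [100,0,0,0,0,0,0],
])

```text
time_s: 20.25
tcp_pos: [0.601, 0.1779, 0.0676]
ee_rot: [[-0.703, -0.711, -0.003], [-0.711, 0.703, -0.002], [0.004, 0.001, -1.0]]
wrist_force: [0.5, -0.8, 0.7]
gripper_width: 0.994
gripper_force: 0.0
```

drive_tool([
  [100,0,0,0,0,0,0],
  [100,0,0,0,0,0,0],
  [100,0,0,0,0,0,0],
])

```text
time_s: 20.5
tcp_pos: [0.6024, 0.178, 0.0711]
ee_rot: [[-0.704, -0.71, 0.003], [-0.71, 0.704, 0.002], [-0.003, -0.001, -1.0]]
wrist_force: [-0.2, -0.1, -1.4]
gripper_width: 0.999
gripper_force: 0.0
```

```bash
python3 cal.py
```

```text
t 20.55 tcp [602.2 177.8  70.9] ty 135.25 z [ 0.0027  0.0015 -1.    ] F [0.1 0.4 0.1] w 87.0 gf 0.0 j6 -76
[ 283  188   84   84 5271] 2 [584.5 161.3] 27.2 [[24.7  1.  55. ]]
```

drive_tool([
  [100,-6,-6,30,0,0,-0.12],
  [100,-6,-6,30,0,0,-0.12],
  [100,-6,-6,20,0,0,-0.12],
  [100,0,0,0,0,0,-0.12],
  [100,0,0,0,0,0,-0.12],
])

```text
time_s: 20.97
tcp_pos: [0.5843, 0.1597, 0.1526]
ee_rot: [[-0.983, -0.182, 0.005], [-0.182, 0.983, 0.003], [-0.006, 0.002, -1.0]]
wrist_force: [0.3, -0.2, -0.3]
gripper_width: 1.0
gripper_force: 0.0
```

drive_tool([
  [100,0,0,0,0,0,-0.12],
  [100,0,0,0,0,0,-0.12],
  [100,0,0,0,0,0,0],
  [100,0,0,0,0,0,0],
  [100,0,0,0,0,0,0],
])

```text
time_s: 21.38
tcp_pos: [0.5837, 0.1595, 0.1496]
ee_rot: [[-0.999, 0.048, 0.001], [0.048, 0.999, 0.0], [-0.001, 0.0, -1.0]]
wrist_force: [0.2, 0.7, 0.3]
gripper_width: 1.002
gripper_force: 0.0
```

```bash
python3 cal.py
```

```text
t 21.43 tcp [583.7 159.6 149.4] ty 87.24 z [ 5.e-04  3.e-04 -1.e+00] F [-0.9  0.2 -0.4] w 86.8 gf 0.0 j6 -123
[ 297  201   60   61 2744] 2 [583.9 163.3] 27.4 [[1.000e-01 3.700e+00 1.336e+02]]
```

drive_tool([
  [100,30,0,0,0,0,0],
  [100,30,0,0,0,0,0],
  [100,20,0,0,0,0,0],
  [100,0,0,0,0,0,0],
  [100,0,0,0,0,0,0],
])

```text
time_s: 21.85
tcp_pos: [0.6639, 0.1593, 0.1481]
ee_rot: [[-0.999, 0.05, -0.001], [0.05, 0.999, -0.0], [0.001, -0.0, -1.0]]
wrist_force: [-0.5, -0.7, 0.1]
gripper_width: 1.003
gripper_force: 0.0
```

drive_tool([
  [100,0,0,0,0,0,0],
  [100,0,0,0,0,0,0],
])

```text
time_s: 22.02
tcp_pos: [0.6628, 0.1596, 0.1491]
ee_rot: [[-0.999, 0.049, -0.001], [0.049, 0.999, -0.0], [0.001, -0.0, -1.0]]
wrist_force: [-1.1, -0.4, 0.8]
gripper_width: 0.997
gripper_force: 0.0
```

```bash
python3 cal.py
```

```text
t 22.07 tcp [662.8 159.7 149.3] ty 87.17 z [-3.e-04  0.e+00 -1.e+00] F [-0.2 -0.4  0.1] w 87.1 gf 0.0 j6 -120
[ 289  105   67   69 3325] 2 [586. 163.] 26.5 [[ 76.7  -0.4 133.1]]
```

drive_tool([
  [100,-16,0,0,0,0,0.12],
  [100,-16,0,0,0,0,0.12],
  [100,-16,0,0,0,0,0.12],
  [100,-16,0,0,0,0,0.12],
  [100,-13,0,0,0,0,0.12],
])

```text
time_s: 22.48
tcp_pos: [0.5849, 0.1596, 0.1496]
ee_rot: [[-0.849, -0.528, -0.0], [-0.528, 0.849, 0.0], [-0.0, 0.0, -1.0]]
wrist_force: [-0.3, 0.0, 0.1]
gripper_width: 1.001
gripper_force: 0.0
```

drive_tool([
  [100,0,0,0,0,0,0.12],
  [100,0,0,0,0,0,0.12],
  [100,0,0,0,0,0,0.12],
  [100,0,0,0,0,0,0.12],
  [100,0,0,0,0,0,0.12],
])

```text
time_s: 22.9
tcp_pos: [0.5859, 0.1597, 0.1497]
ee_rot: [[-0.402, -0.915, 0.0], [-0.915, 0.402, 0.0], [-0.001, -0.0, -1.0]]
wrist_force: [-1.1, 0.2, 0.5]
gripper_width: 1.0
gripper_force: 0.0
```

drive_tool([
  [100,0,0,0,0,0,0.12],
  [100,0,0,0,0,0,0.12],
  [100,0,0,0,0,0,0.12],
  [100,0,0,0,0,0,0.12],
  [100,0,0,0,0,0,0.12],
])

```text
time_s: 23.32
tcp_pos: [0.586, 0.1597, 0.1496]
ee_rot: [[0.185, -0.983, 0.0], [-0.983, -0.185, 0.0], [-0.0, -0.0, -1.0]]
wrist_force: [-0.7, -0.1, 0.2]
gripper_width: 1.0
gripper_force: 0.0
```

drive_tool([
  [100,0,0,0,0,0,0],
  [100,0,0,0,0,0,0],
  [100,0,0,0,0,0,0],
  [100,0,0,0,0,0,0],
  [100,0,0,0,0,0,0],
])

```text
time_s: 23.73
tcp_pos: [0.5866, 0.1596, 0.1491]
ee_rot: [[0.177, -0.984, 0.0], [-0.984, -0.177, 0.0], [-0.0, -0.0, -1.0]]
wrist_force: [0.5, 0.1, -0.1]
gripper_width: 1.002
gripper_force: 0.0
```

```bash
python3 cal.py
```

```text
t 23.78 tcp [586.6 159.6 149.1] ty -169.79 z [-1.e-04 -0.e+00 -1.e+00] F [-0.1  0.8 -0.8] w 86.8 gf 0.0 j6 -20
[ 293  203   60   60 2705] 2 [586.9 160.5] 27.5 [[ -0.8  -0.4 133.1]]
```

drive_tool([
  [100,-2,8,-25,0,0,0],
  [100,-2,8,-30,0,0,0],
  [100,-2,8,-25,0,0,0],
  [100,0,0,0,0,0,0],
  [100,0,0,0,0,0,0],
])

```text
time_s: 24.2
tcp_pos: [0.5801, 0.1833, 0.0681]
ee_rot: [[0.179, -0.984, -0.002], [-0.984, -0.179, -0.002], [0.002, 0.003, -1.0]]
wrist_force: [0.5, 0.9, 0.6]
gripper_width: 1.001
gripper_force: 0.0
```

drive_tool([
  [100,0,0,0,0,0,0],
  [100,0,0,0,0,0,0],
  [100,0,0,0,0,0,0],
  [100,0,0,0,0,0,0],
])

```text
time_s: 24.53
tcp_pos: [0.5814, 0.1836, 0.0706]
ee_rot: [[0.178, -0.984, 0.002], [-0.984, -0.178, 0.001], [-0.001, -0.002, -1.0]]
wrist_force: [-0.5, -0.3, -0.3]
gripper_width: 1.001
gripper_force: 0.0
```

```bash
python3 cal.py
cat > fit.py <<'E'
from h import *
import pickle
from scipy.optimize import least_squares
from scipy.spatial.transform import Rotation as Ro
L=pickle.load(open("cal.pkl","rb"))
def res(p):
    r=[]
    for s,c,h in L:
        c=dict(c);T=np.array(c["T_tool_cam"]).copy()
        T[:3,:3]=Ro.from_rotvec(p[:3]).as_matrix()@T[:3,:3];T[:3,3]+=p[3:6];c["T_tool_cam"]=T
        c["fx"]*=1+p[8];c["fy"]*=1+p[8]
        X=onplane(c,h,.016,s)[:,:2];C=X-p[6:8]
        ang=np.arctan2(C[:,1],C[:,0]);d=np.hypot(*C.T)-.027
        # resample residual by angle bins
        b=((ang+np.pi)/(2*np.pi)*12).astype(int)%12
        r+=[d[b==i].mean()/.0005 if (b==i).any() else 0 for i in range(12)]
    return np.r_[r,p[:3]/.01,p[3:6]/.002,p[8]/.01]
f=least_squares(res,np.r_[np.zeros(6),.586,.163,0])
p=f.x;np.save("cal.npy",p);print((p*1000).round(2),2*f.cost);print(np.round(f.fun[:-7].reshape(-1,12)*.5,1))
E
python3 fit.py
```

```text
t 24.58 tcp [581.2 183.6  70.2] ty -169.77 z [ 0.0018  0.0011 -1.    ] F [-0.4  0.1  0.5] w 87.0 gf 0.0 j6 -23
[ 280  190   84   84 5210] 3 [586.5 160.6] 27.2 [[23.7 -0.8 54.5]]
[ 5.0000e-01  7.8000e-01  5.0000e-02 -1.5400e+00 -6.0000e-02 -2.1000e+00
  5.8624e+02  1.6266e+02 -7.4100e+00] 76.07065752755021
[[ 0.9  1.2  0.9 -0.3 -0.5 -0.1  0.4  0.4  0.4  0.2 -0.2 -0.2]
 [ 0.3  0.8  0.5 -0.5 -0.4  0.   0.3  0.4  0.4  0.2 -0.5 -0.6]
 [ 1.   0.5 -0.4 -0.3 -0.   0.2  0.2  0.1 -0.2 -0.6  0.5  1.2]
 [-0.8 -0.6 -0.4 -0.2  0.1  0.1  0.2  0.  -0.2 -0.3 -0.6 -0.9]
 [-0.6 -0.3  0.9  1.   0.5 -0.2 -0.2  0.2  0.6  0.4  0.4 -0.1]
 [-0.6 -0.3  0.5  0.7 -0.  -0.6 -0.3  0.2  0.5  0.5  0.4  0. ]]
```

```bash
cat >> h.py <<'E'
_cap=capture
def capture(n):
    from scipy.spatial.transform import Rotation as Ro
    c=_cap(n)
    if n=="wrist":
        p=np.load("cal.npy");T=np.array(c["T_tool_cam"],float).copy()
        T[:3,:3]=Ro.from_rotvec(p[:3]).as_matrix()@T[:3,:3];T[:3,3]+=p[3:6];c["T_tool_cam"]=T
        c["fx"]*=1+p[8];c["fy"]*=1+p[8]
    return c
def fake(x,y,z,ty):
    a=np.radians(ty);t=np.array([np.cos(a),np.sin(a),0]);k=np.array([0,0,-1.])
    return dict(tcp_pos=np.array([x,y,z])/1000,ee_rot=np.c_[np.cross(t,k),t,k])
E
python3 - <<'E'
from h import *
c=capture("wrist")
s=fake(587.2,298,26.5,135.25)
print("U3 near",*intool(c,s,[(323.3,298.3),(324.3,233.3)],.018))
s=fake(583.8,297.1,180.4,135.25)
print("U3 far",*intool(c,s,[(321,225),(321,187),(320,258)],.018))
s=fake(411.2,269.4,179.5,63.03)
print("Lb",*intool(c,s,[(326.1,150.6),(325.3,101.9),(325.4,195.1)],.0525))
s=fake(619.4,-248.5,179.7,133.05)
print("Ld",*intool(c,s,[(316.6,149.5),(334.8,91),(300.5,202.1)],.0525))
E
```

```text
U3 near [[586.5 297.4  18. ]
 [561.4 272.7  18. ]] [[ 0.9  0.   8.5]
 [36.1  0.5  8.5]]
U3 far [[587.4 298.1  18. ]
 [561.5 272.   18. ]
 [612.3 321.7  18. ]] [[ -3.3  -1.9 162.4]
 [ 33.5  -1.8 162.4]
 [-37.6  -2.9 162.4]]
Lb [[351.3 302.7  52.5]
 [318.8 318.4  52.5]
 [383.1 286.   52.5]] [[ 68.4   2.5 127. ]
 [104.6   1.8 127. ]
 [ 32.6   2.  127. ]]
Ld [[ 572.3 -299.5   52.5]
 [ 531.2 -318.6   52.5]
 [ 612.8 -280.4   52.5]] [[ 69.3  -5.1 127.2]
 [112.3   9.  127.2]
 [ 26.6 -18.8 127.2]]
```

drive_tool([
  [100,0,0,30,0,0,-0.108],
  [100,0,10,20,0,0,-0.108],
  [100,1,20,0,0,0,-0.108],
  [100,1,20,0,0,0,-0.108],
  [100,1,20,0,0,0,-0.108],
])

```text
time_s: 25.05
tcp_pos: [0.5839, 0.2542, 0.1202]
ee_rot: [[-0.359, -0.933, 0.001], [-0.933, 0.359, 0.001], [-0.002, -0.001, -1.0]]
wrist_force: [1.5, 0.2, -0.1]
gripper_width: 1.002
gripper_force: 0.0
```

drive_tool([
  [100,1,20,0,0,0,-0.108],
  [100,1,14,0,0,0,-0.108],
  [100,0.7,10.1,0,0,0,-0.108],
  [100,0,0,0,0,0,-0.11],
  [100,0,0,-20,0,0,0],
])

```text
time_s: 25.47
tcp_pos: [0.5888, 0.3001, 0.1033]
ee_rot: [[-0.715, -0.699, 0.008], [-0.699, 0.715, 0.005], [-0.009, -0.002, -1.0]]
wrist_force: [0.8, 1.1, -0.8]
gripper_width: 1.005
gripper_force: 0.0
```

drive_tool([
  [100,0,0,-30,0,0,0],
  [100,0,0,-20,0,0,0],
  [100,0,0,0,0,0,0],
  [100,0,0,0,0,0,0],
  [100,0,0,0,0,0,0],
])

```text
time_s: 25.88
tcp_pos: [0.5874, 0.2982, 0.0506]
ee_rot: [[-0.714, -0.701, 0.002], [-0.701, 0.714, 0.001], [-0.002, -0.001, -1.0]]
wrist_force: [0.6, 0.1, 1.3]
gripper_width: 1.001
gripper_force: 0.0
```

```bash
python3 -c "
from h import *
st();st()"
```

```text
t 25.88 tcp [587.4 298.2  50.6] ty 134.48 z [ 0.0023  0.0011 -1.    ] F [0.6 0.1 1.3] w 87.1 gf 0.0 j6 -87
t 25.88 tcp [587.4 298.2  50.6] ty 134.48 z [ 0.0023  0.0011 -1.    ] F [0.6 0.1 1.3] w 87.1 gf 0.0 j6 -87
```

Down to 22 and grip.

drive_tool([
  [100,-0.5,-0.5,-15,0,0,0],
  [80,0,0,-10,0,0,0],
  [80,0,0,-3,0,0,0],
  [75,0,0,0,0,0,0],
  [75,0,0,0,0,0,0],
])

```text
time_s: 26.3
tcp_pos: [0.5862, 0.2974, 0.0217]
ee_rot: [[-0.714, -0.7, 0.001], [-0.7, 0.714, 0.0], [-0.001, -0.0, -1.0]]
wrist_force: [-0.4, 0.8, -0.5]
gripper_width: 0.797
gripper_force: 0.0
```

drive_tool([
  [75,0,0,0,0,0,0],
  [70,0,0,0,0,0,0],
  [0,0,0,0,0,0,0],
  [0,0,0,0,0,0,0],
  [0,0,0,0,0,0,0],
])

```text
time_s: 26.72
tcp_pos: [0.5861, 0.2974, 0.0216]
ee_rot: [[-0.714, -0.7, 0.001], [-0.7, 0.714, 0.0], [-0.001, -0.0, -1.0]]
wrist_force: [-0.0, 0.6, 2.0]
gripper_width: 0.688
gripper_force: 30.0
```

```bash
python3 -c "
from h import *
s=st();c=capture('wrist');save(c,'w9.png',(220,180,420,345),3)
dark(c,s,.018,(.587,.298),.05,90)"
```

```text
t 26.72 tcp [586.1 297.4  21.6] ty 134.46 z [ 8.e-04  5.e-04 -1.e+00] F [-0.   0.6  2. ] w 59.8 gf 30.0 j6 -87
dark (7856, [322.9, 328.1], [596.3, 307.1, 18.0]) [323. 317.] [196.  85.] [[-7.5 -0.2  3.7]]
dark (133, [331.2, 307.8], [584.9, 301.8, 18.0]) [330.5 309. ] [10.9 21.1] [[-2.8  3.6  3.6]]
dark (30, [310.7, 304.6], [590.8, 293.1, 18.0]) [311.  304.5] [11.  4.] [[-0.3 -6.2  3.6]]
dark (22, [336.8, 235.7], [555.9, 276.6, 18.0]) [336.5 235.5] [17.  1.] [[36.2  6.2  3.6]]
dark (16, [308.0, 234.5], [565.0, 266.5, 18.0]) [308.  234.5] [15.  0.] [[36.7 -7.2  3.6]]
```

View pics/w9.png

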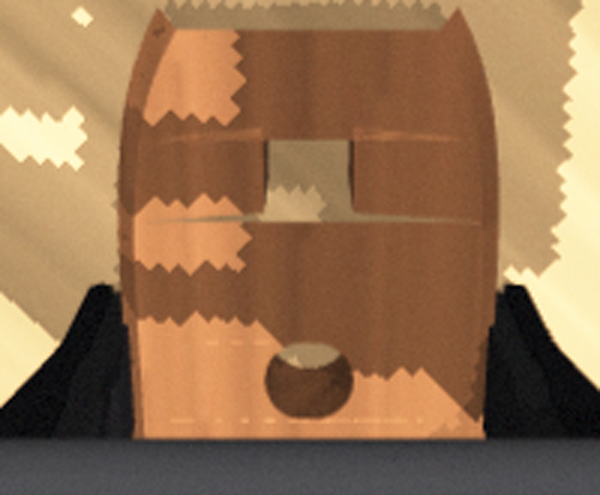

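drive_tool([
  [0,0,0,10,0,0,0],
  [0,0,0,25,0,0,0],
  [0,0,0,40,0,0,0],
  [0,0,0,40,0,0,0],
  [0,0,0,40,0,0,0],
])

```text
time_s: 27.18
tcp_pos: [0.5853, 0.2967, 0.1778]
ee_rot: [[-0.714, -0.7, -0.001], [-0.7, 0.714, -0.001], [0.001, 0.0, -1.0]]
wrist_force: [1.2, 0.3, -0.5]
gripper_width: 0.684
gripper_force: 30.0
```

drive_tool([
  [0,-20.5,3.3,3,0,0,0.1185],
  [0,-20.5,3.3,0,0,0,0.1185],
  [0,-20.5,3.3,0,0,0,0.1185],
  [0,-20.5,3.3,0,0,0,0.1185],
  [0,-20.5,3.3,0,0,0,0.1185],
])

```text
time_s: 27.6
tcp_pos: [0.4821, 0.3134, 0.1794]
ee_rot: [[-0.196, -0.981, -0.0], [-0.981, 0.196, 0.0], [-0.0, 0.0, -1.0]]
wrist_force: [-0.3, 1.0, -0.4]
gripper_width: 0.692
gripper_force: 30.0
```

drive_tool([
  [0,-20.5,3.3,0,0,0,0.1185],
  [0,-20.5,3.3,0,0,0,0.1185],
  [0,-20.5,3.3,0,0,0,0.1185],
  [0,-20.5,3.3,0,0,0,0.1185],
  [0,-20.5,3.3,0,0,0,0.1185],
])

```text
time_s: 28.02
tcp_pos: [0.3796, 0.3299, 0.1794]
ee_rot: [[0.385, -0.923, -0.0], [-0.923, -0.385, 0.0], [-0.0, 0.0, -1.0]]
wrist_force: [0.2, 0.9, -1.0]
gripper_width: 0.684
gripper_force: 30.0
```

drive_tool([
  [0,-20.5,3.3,0,0,0,0.1185],
  [0,-20.5,3.3,0,0,0,0.1185],
  [0,-20.5,3.3,0,0,0,0.1185],
  [0,-20.5,3.3,0,0,0,0.1185],
  [0,-20.5,3.3,0,0,0,0.1185],
])

```text
time_s: 28.43
tcp_pos: [0.2772, 0.3464, 0.1794]
ee_rot: [[0.835, -0.55, -0.0], [-0.55, -0.835, 0.0], [-0.0, -0.0, -1.0]]
wrist_force: [-0.2, -0.1, -1.3]
gripper_width: 0.689
gripper_force: 30.0
```

drive_tool([
  [0,-20.5,3.3,0,0,0,0.1185],
  [0,0,0,0,0,0,0],
  [0,0,0,0,0,0,0],
  [0,0,0,0,0,0,0],
  [0,0,0,0,0,0,0],
])

```text
time_s: 28.85
tcp_pos: [0.2583, 0.3499, 0.1792]
ee_rot: [[0.891, -0.454, 0.0], [-0.454, -0.891, 0.0], [0.0, -0.0, -1.0]]
wrist_force: [0.0, -0.6, -0.7]
gripper_width: 0.688
gripper_force: 30.0
```

Run:
```python
from h import *
s=st();c=capture("wrist");save(c,"w10.png")
S=np.array(s["tcp_pos"])
s0=fake(586.1,297.4,21.6,134.46)
print("hand",intool(c,s0,[(323,306.7),(323,240.3)],.018)[1].tolist())
for b in blob(c,(0,0,150),(179,60,255),.053,(.351,.3025),.015,s,8)[:3]: print("pin",b[:3])
for t in((.3183,.3187),(.3839,.2863)):
  for b in blob(c,(15,30,170),(35,130,255),.052,t,.014,s,30)[:3]: print("ten",b[:3])
for d in masks_of("lower_a",c)[:2]: print(round(d["p"],2),np.round(d["xy"]),rect(c,d["region"],.03,s))
```

```text
t 28.85 tcp [258.3 349.9 179.2] ty -117.01 z [ 1.e-04  1.e-04 -1.e+00] F [ 0.  -0.6 -0.7] w 59.8 gf 30.0 j6 -12
hand [[-1.0, 0.2, 3.6], [34.3, 0.2, 3.6]]
pin (144, [321.4, 103.7], [350.9, 303.8, 53.0])
ten (226, [322.6, 152.7], [318.0, 319.5, 52.0])
ten (320, [322.5, 51.5], [382.4, 286.8, 52.0])
0.9 [322.  71.] (351.3, 302.4, 130.2, 61.2, -26.1)
```

drive_tool([
  [0,20,-10,0,0,0,0],
  [0,30,-15,0,0,0,0],
  [0,30,-15,-15,0,0,0],
  [0,13.6,-7.1,-30,0,0,0],
  [0,0,0,-30,0,0,0],
])

```text
time_s: 29.37
tcp_pos: [0.3546, 0.3024, 0.1039]
ee_rot: [[0.889, -0.457, 0.002], [-0.457, -0.889, 0.003], [0.001, -0.004, -1.0]]
wrist_force: [0.1, 0.7, -0.9]
gripper_width: 0.687
gripper_force: 30.0
```

drive_tool([
  [0,0,0,-15,0,0,0],
  [0,0,0,-4,0,0,0],
  [0,0,0,0,0,0,0],
  [0,0,0,0,0,0,0],
  [0,0,0,0,0,0,0],
])

```text
time_s: 29.78
tcp_pos: [0.3521, 0.304, 0.0863]
ee_rot: [[0.892, -0.452, 0.002], [-0.452, -0.892, 0.002], [0.0, -0.003, -1.0]]
wrist_force: [-0.0, 0.3, -1.1]
gripper_width: 0.683
gripper_force: 30.0
```

Run:
```python
from h import *
s=st();c=capture("wrist");save(c,"w11.png",(200,120,440,350),2.4)
```

```text
t 29.78 tcp [352.1 304.   86.3] ty -116.89 z [ 0.0017  0.0024 -1.    ] F [-0.   0.3 -1.1] w 59.4 gf 30.0 j6 2
```

drive_tool([
  [0,0,0,-5,0,0,0],
  [0,0,0,0,0,0,0],
  [0,0,0,0,0,0,0],
  [0,0,0,0,0,0,0],
  [0,0,0,0,0,0,0],
])

```text
time_s: 30.25
tcp_pos: [0.3514, 0.303, 0.0802]
ee_rot: [[0.892, -0.453, 0.0], [-0.453, -0.892, 0.0], [0.0, -0.0, -1.0]]
wrist_force: [0.2, -0.7, 0.0]
gripper_width: 0.685
gripper_force: 30.0
```

drive_tool([
  [0,0.3,-0.2,-4,0,0,0],
  [0,0,0,-3,0,0,0],
  [0,0,0,-2,0,0,0],
  [0,0,0,-2,0,0,0],
  [0,0,0,0,0,0,0],
])

```text
time_s: 30.67
tcp_pos: [0.3516, 0.3024, 0.0685]
ee_rot: [[0.892, -0.453, -0.001], [-0.453, -0.892, -0.001], [-0.0, 0.001, -1.0]]
wrist_force: [0.1, 0.5, -1.3]
gripper_width: 0.682
gripper_force: 30.0
```

drive_tool([
  [0,0,0,0,0,0,0],
  [0,0,0,0,0,0,0],
])

```text
time_s: 30.83
tcp_pos: [0.3518, 0.3028, 0.0691]
ee_rot: [[0.892, -0.453, 0.0], [-0.453, -0.892, -0.0], [0.0, -0.0, -1.0]]
wrist_force: [-0.2, -0.1, -0.9]
gripper_width: 0.689
gripper_force: 30.0
```

drive_tool([
  [0,0,0,-2,0,0,0],
  [0,0,0,-2,0,0,0],
  [0,0,0,-2,0,0,0],
  [0,0,0,0,0,0,0],
])

```text
time_s: 31.17
tcp_pos: [0.3515, 0.3024, 0.0626]
ee_rot: [[0.892, -0.453, -0.001], [-0.453, -0.892, -0.001], [-0.0, 0.001, -1.0]]
wrist_force: [0.6, -0.3, -2.1]
gripper_width: 0.687
gripper_force: 30.0
```

drive_tool([
  [0,0,0,-1,0,0,0],
  [0,0,0,-1,0,0,0],
  [0,0,0,-1,0,0,0],
  [0,0,0,-0.5,0,0,0],
  [0,0,0,0,0,0,0],
])

```text
time_s: 31.58
tcp_pos: [0.3517, 0.3027, 0.0596]
ee_rot: [[0.892, -0.453, 0.0], [-0.453, -0.892, -0.0], [0.0, 0.0, -1.0]]
wrist_force: [0.2, -0.1, -0.8]
gripper_width: 0.685
gripper_force: 30.0
```

drive_tool([
  [0,0,0,-1,0,0,0],
  [0,0,0,0,0,0,0],
  [0,0,0,0,0,0,0],
])

```text
time_s: 31.83
tcp_pos: [0.3518, 0.3027, 0.0596]
ee_rot: [[0.892, -0.452, 0.0], [-0.452, -0.892, 0.0], [0.0, -0.0, -1.0]]
wrist_force: [-2.8, -1.3, 9.0]
gripper_width: 0.683
gripper_force: 30.0
```

drive_tool([
  [90,0,0,0,0,0,0],
  [90,0,0,0,0,0,0],
  [90,0,0,0,0,0,0],
  [100,0,0,10,0,0,0],
  [100,0,0,30,0,0,0],
])

```text
time_s: 32.25
tcp_pos: [0.3501, 0.3002, 0.0955]
ee_rot: [[0.891, -0.454, -0.006], [-0.454, -0.891, -0.008], [-0.001, 0.01, -1.0]]
wrist_force: [0.4, -0.1, -0.4]
gripper_width: 0.952
gripper_force: 0.0
```

drive_tool([
  [100,0,0,40,0,0,0],
  [100,0,-20,40,0,0,0.0375],
  [100,5.5,-36.6,0,0,0,0.0375],
  [100,5.5,-36.6,0,0,0,0.0375],
  [100,5.5,-36.6,0,0,0,0.0375],
])

```text
time_s: 32.67
tcp_pos: [0.3682, 0.1733, 0.1765]
ee_rot: [[0.95, -0.311, 0.001], [-0.311, -0.95, 0.002], [0.001, -0.002, -1.0]]
wrist_force: [0.7, -0.8, -0.9]
gripper_width: 0.998
gripper_force: 0.0
```

drive_tool([
  [100,5.5,-36.6,0,0,0,0.0375],
  [100,5.5,-36.6,0,0,0,0.0375],
  [100,5.5,-36.6,0,0,0,0.0375],
  [100,5.5,-36.6,0,0,0,0.0375],
  [100,5.5,-36.6,0,0,0,0.0375],
])

```text
time_s: 33.08
tcp_pos: [0.3955, -0.0105, 0.1759]
ee_rot: [[0.992, -0.129, 0.001], [-0.129, -0.992, 0.0], [0.001, -0.0, -1.0]]
wrist_force: [1.1, 0.6, -0.4]
gripper_width: 0.999
gripper_force: 0.0
```

drive_tool([
  [100,5.5,-36.6,0,0,0,0.0375],
  [100,5.5,-36.6,0,0,0,0.0375],
  [100,5.5,-36.6,0,0,0,0.0375],
  [100,5.5,-36.6,0,0,0,0.0375],
  [100,5.5,-36.6,0,0,0,0.0375],
])

```text
time_s: 33.5
tcp_pos: [0.4231, -0.1937, 0.1757]
ee_rot: [[0.998, 0.057, 0.0], [0.057, -0.998, 0.0], [0.0, -0.0, -1.0]]
wrist_force: [0.6, 0.5, -0.0]
gripper_width: 0.999
gripper_force: 0.0
```

drive_tool([
  [100,5.5,-36.6,0,0,0,0.0375],
  [100,5.5,-36.6,0,0,0,0.0375],
  [100,5.5,-36.6,0,0,0,0.0375],
  [100,5.5,-36.6,0,0,0,0.0375],
  [100,5.5,-36.6,0,0,0,0.0375],
])

```text
time_s: 33.92
tcp_pos: [0.4506, -0.3768, 0.1753]
ee_rot: [[0.97, 0.242, -0.0], [0.242, -0.97, 0.0], [-0.0, -0.0, -1.0]]
wrist_force: [0.6, -0.1, -0.3]
gripper_width: 1.002
gripper_force: 0.0
```

drive_tool([
  [100,5.5,-36.6,0,0,0,0],
  [100,0,-20,0,0,0,0],
  [100,0,0,0,0,0,0],
  [100,0,0,0,0,0,0],
  [100,0,0,0,0,0,0],
])

```text
time_s: 34.33
tcp_pos: [0.4558, -0.4308, 0.1752]
ee_rot: [[0.971, 0.24, -0.001], [0.24, -0.971, 0.001], [-0.001, -0.001, -1.0]]
wrist_force: [-0.0, 0.4, 0.1]
gripper_width: 1.003
gripper_force: 0.0
```

Run:
```python
from h import *
s=st();c=capture("wrist");save(c,"w12.png")
for d in masks_of("upper_a",c)[:3]: print(round(d["p"],2),np.round(d["xy"]),rect(c,d["region"],.009,s))
c=capture("top");save(c,"top2.png")
for l,z in(("upper_a",.012),("lower_a",.03)):
    for d in masks_of(l,c): print("top",l,round(d["p"],2),np.round(d["xy"]),rect(c,d["region"],z))
```

```text
t 34.33 tcp [ 455.8 -430.8  175.2] ty -76.1 z [-0.0011  0.001  -1.    ] F [-0.   0.4  0.1] w 87.2 gf 0.0 j6 133
0.8 [323. 214.] (458.0, -431.9, 126.8, 65.6, 16.4)
0.56 [173. 262.] (372.0, -294.7, 115.2, 72.9, 41.2)
top upper_a 0.88 [338. 277.] (476.7, 1.0, 123.9, 64.0, 12.2)
top upper_a 0.71 [202. 328.] (348.8, 311.8, 128.3, 72.0, -25.3)
top upper_a 0.69 [459. 315.] (394.8, -274.7, 63.7, 50.0, -44.9)
top upper_a 0.41 [468. 239.] (574.1, -303.6, 56.1, 55.3, 88.7)
top lower_a 0.78 [468. 240.] (566.1, -294.6, 129.2, 71.5, 42.2)
top lower_a 0.5 [214. 332.] (336.7, 274.4, 116.2, 13.0, -27.3)
```

Run:
```python
from h import *
im=cv2.imread("pics/w12.png")[140:300,230:410];cv2.imwrite("pics/w12c.png",cv2.resize(im,None,fx=3.6,fy=3.6,interpolation=cv2.INTER_CUBIC))
```

```text
(no output)
```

View pics/w12c.png

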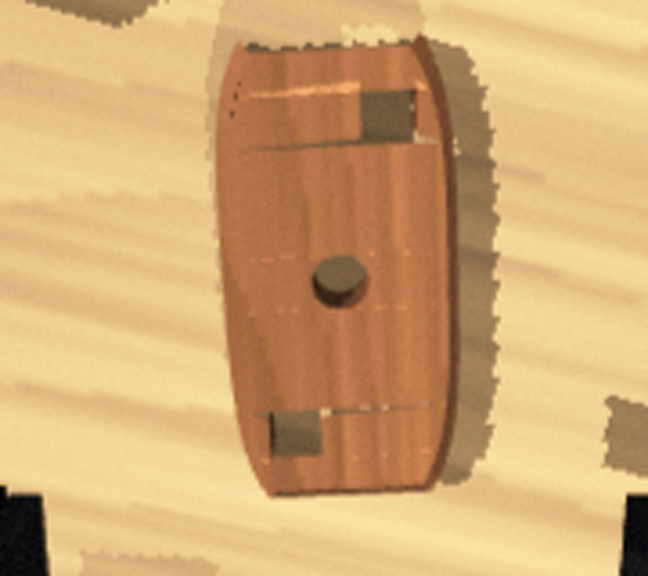

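Run:
```python
from h import *
c=capture("wrist");s=fake(455.8,-430.8,175.2,-76.1)
X,T=intool(c,s,[(324.4,218.1),(337.8,172.2),(312.5,260.3)],.018);print(X,T)
d=X[1]-X[2];print(np.hypot(*d[:2]),np.degrees(np.arctan2(d[1],d[0]))+17.65,(X[1]+X[2])/2)
st()
```

```text
[[ 461.2 -431.4   18. ]
 [ 505.7 -432.9   18. ]
 [ 416.7 -430.4   18. ]] [[  5.    1.9 157.2]
 [ 47.9  14.  157.2]
 [-37.8  -9.7 157.2]]
89.03510543600204 16.0409910939526 [ 461.2  -431.65   18.  ]
t 34.63 tcp [ 456.5 -430.6  176.3] ty -76.03 z [ 5.e-04 -2.e-04 -1.e+00] F [-0.1  0.7  0.8] w 87.0 gf 0.0 j6 133
```

drive_tool([
  [100,2.5,-0.5,-30,0,0,0.035],
  [100,2.2,-0.4,-40,0,0,0],
  [100,0,0,-40,0,0,0],
  [100,0,0,-20,0,0,0],
  [90,0,0,-10,0,0,0],
])

```text
time_s: 35.05
tcp_pos: [0.4591, -0.4305, 0.0321]
ee_rot: [[0.962, 0.274, -0.006], [0.274, -0.962, 0.004], [-0.004, -0.005, -1.0]]
wrist_force: [-0.2, -0.1, 0.5]
gripper_width: 0.969
gripper_force: 0.0
```

drive_tool([
  [85,0,0,-5,0,0,0],
  [80,0,0,0,0,0,0],
  [80,0,0,0,0,0,0],
  [80,0,0,0,0,0,0],
  [80,0,0,0,0,0,0],
])

```text
time_s: 35.47
tcp_pos: [0.4619, -0.4328, 0.0327]
ee_rot: [[0.962, 0.274, 0.003], [0.274, -0.962, -0.002], [0.002, 0.003, -1.0]]
wrist_force: [-0.3, -0.5, -1.1]
gripper_width: 0.801
gripper_force: 0.0
```

```bash
python3 -c "
from h import *
st()"
```

```text
t 35.47 tcp [ 461.9 -432.8   32.7] ty -74.08 z [ 0.003  -0.0018 -1.    ] F [-0.3 -0.5 -1.1] w 69.7 gf 0.0 j6 134
```

drive_tool([
  [80,-0.3,0.8,-6,0,0,0],
  [80,0,0,-3.5,0,0,0],
  [80,0,0,0,0,0,0],
  [80,0,0,0,0,0,0],
  [80,0,0,0,0,0,0],
])

```text
time_s: 35.88
tcp_pos: [0.4606, -0.4315, 0.0212]
ee_rot: [[0.962, 0.274, -0.0], [0.274, -0.962, 0.0], [-0.0, -0.0, -1.0]]
wrist_force: [-0.4, 0.1, -0.3]
gripper_width: 0.797
gripper_force: 0.0
```

drive_tool([
  [0,0,0,0,0,0,0],
  [0,0,0,0,0,0,0],
  [0,0,0,0,0,0,0],
  [0,0,0,0,0,0,0],
])

```text
time_s: 36.22
tcp_pos: [0.4607, -0.4315, 0.0214]
ee_rot: [[0.962, 0.274, 0.0], [0.274, -0.962, -0.0], [0.0, 0.0, -1.0]]
wrist_force: [0.0, 0.0, 0.8]
gripper_width: 0.688
gripper_force: 30.0
```

```bash
python3 -c "
from h import *
s=st();c=capture('wrist');save(c,'w13.png',(220,180,420,345),3)"
```

```text
t 36.22 tcp [ 460.7 -431.5   21.4] ty -74.09 z [ 1.e-04 -1.e-04 -1.e+00] F [0.  0.  0.8] w 59.8 gf 30.0 j6 134
```

drive_tool([
  [0,0,0,10,0,0,0],
  [0,0,0,25,0,0,0],
  [0,0,0,40,0,0,0.08],
  [0,0,0,40,0,0,0.08],
  [0,0,0,40,0,0,0.08],
])

```text
time_s: 36.68
tcp_pos: [0.4601, -0.4312, 0.1784]
ee_rot: [[0.867, 0.498, -0.001], [0.498, -0.867, 0.0], [-0.0, -0.001, -1.0]]
wrist_force: [0.8, -0.9, -0.5]
gripper_width: 0.687
gripper_force: 30.0
```

drive_tool([
  [0,11,20,3,0,0,0.08],
  [0,12,21,0,0,0,0.08],
  [0,11,20,0,0,0,0.064],
  [0,0,0,0,0,0,0],
  [0,0,0,0,0,0,0],
])

```text
time_s: 37.1
tcp_pos: [0.495, -0.3695, 0.18]
ee_rot: [[0.736, 0.676, 0.0], [0.676, -0.736, -0.0], [0.0, 0.0, -1.0]]
wrist_force: [-0.4, -0.4, -1.4]
gripper_width: 0.687
gripper_force: 30.0
```

drive_tool([
  [0,0,0,0,0,0,0],
  [0,0,0,0,0,0,0],
  [0,0,0,0,0,0,0],
])

```text
time_s: 37.35
tcp_pos: [0.4941, -0.3712, 0.1792]
ee_rot: [[0.738, 0.674, -0.0], [0.674, -0.738, 0.0], [-0.0, -0.0, -1.0]]
wrist_force: [0.1, -0.7, -2.0]
gripper_width: 0.685
gripper_force: 30.0
```

Run:
```python
from h import *
s=st();c=capture("wrist");save(c,"w14.png")
C=np.array([.5721,-.2995])
for b in blob(c,(0,0,150),(179,60,255),.053,C,.015,s,8)[:3]: print("pin",b[:3])
for t in((-.041,-.0191),(.041,.0191)):
  for b in blob(c,(10,20,120),(35,130,255),.052,C+t,.012,s,30)[:3]: print("ten",b[:3])
for d in masks_of("lower_a",c)[:2]: print(round(d["p"],2),np.round(d["xy"]),rect(c,d["region"],.03,s))
```

```text
t 37.35 tcp [ 494.1 -371.2  179.2] ty -47.59 z [-4.e-04  1.e-04 -1.e+00] F [ 0.1 -0.7 -2. ] w 59.6 gf 30.0 j6 154
pin (125, [321.6, 100.6], [571.6, -299.8, 53.0])
ten (247, [305.5, 159.5], [530.3, -319.8, 52.0])
ten (348, [340.8, 38.9], [611.8, -281.9, 52.0])
0.9 [327.  68.] (572.0, -300.6, 128.3, 60.5, 42.4)
```

drive_tool([
  [0,20,18,0,0,0,0.004],
  [0,26,24,0,0,0,0],
  [0,22,20,-15,0,0,0],
  [0,9.3,8.9,-30,0,0,0],
  [0,0,0,-30,0,0,0],
])

```text
time_s: 37.87
tcp_pos: [0.5752, -0.2981, 0.1047]
ee_rot: [[0.733, 0.68, 0.005], [0.68, -0.733, -0.001], [0.003, 0.004, -1.0]]
wrist_force: [-0.2, -0.1, -2.8]
gripper_width: 0.686
gripper_force: 30.0
```

drive_tool([
  [0,0,0,-15,0,0,0],
  [0,0,0,-8,0,0,0],
  [0,0,0,0,0,0,0],
  [0,0,0,0,0,0,0],
  [0,0,0,0,0,0,0],
])

```text
time_s: 38.28
tcp_pos: [0.5729, -0.3004, 0.0831]
ee_rot: [[0.735, 0.678, 0.003], [0.678, -0.735, -0.001], [0.001, 0.003, -1.0]]
wrist_force: [-0.7, 0.3, -1.9]
gripper_width: 0.687
gripper_force: 30.0
```

drive_tool([
  [0,0,0,0,0,0,0],
  [0,0,0,0,0,0,0],
  [0,0,0,0,0,0,0],
])

```text
time_s: 38.53
tcp_pos: [0.5723, -0.2998, 0.0824]
ee_rot: [[0.735, 0.678, 0.002], [0.678, -0.735, -0.0], [0.001, 0.002, -1.0]]
wrist_force: [-0.1, 0.7, -1.6]
gripper_width: 0.683
gripper_force: 30.0
```

```bash
python3 -c "
from h import *
st()"
```

```text
t 38.53 tcp [ 572.3 -299.8   82.4] ty -47.29 z [ 1.9e-03 -5.0e-04 -1.0e+00] F [-0.1  0.7 -1.6] w 59.4 gf 30.0 j6 146
```

drive_tool([
  [0,-0.6,-0.4,-5,0,0,0],
  [0,0,0,-3,0,0,0],
  [0,0,0,-3,0,0,0],
  [0,0,0,-2,0,0,0],
  [0,0,0,0,0,0,0],
])

```text
time_s: 38.95
tcp_pos: [0.571, -0.3, 0.0677]
ee_rot: [[0.735, 0.678, -0.001], [0.678, -0.735, 0.0], [-0.001, -0.001, -1.0]]
wrist_force: [-1.0, -0.0, -1.8]
gripper_width: 0.686
gripper_force: 30.0
```

drive_tool([
  [0,0,0,0,0,0,0],
  [0,0,0,0,0,0,0],
])

```text
time_s: 39.12
tcp_pos: [0.5712, -0.2999, 0.0681]
ee_rot: [[0.735, 0.678, -0.001], [0.678, -0.735, 0.0], [-0.0, -0.0, -1.0]]
wrist_force: [0.2, -0.1, -1.3]
gripper_width: 0.691
gripper_force: 30.0
```

Bottom at 46.7 mm with no force; the tenons have entered.

drive_tool([
  [0,0,0,-2,0,0,0],
  [0,0,0,-2,0,0,0],
  [0,0,0,-1.5,0,0,0],
  [0,0,0,-1,0,0,0],
  [0,0,0,0,0,0,0],
])

```text
time_s: 39.53
tcp_pos: [0.5711, -0.3, 0.0616]
ee_rot: [[0.735, 0.678, -0.001], [0.678, -0.735, -0.0], [-0.0, -0.0, -1.0]]
wrist_force: [0.0, -0.4, -1.1]
gripper_width: 0.687
gripper_force: 30.0
```

drive_tool([
  [0,0,0,-1,0,0,0],
  [0,0,0,-1,0,0,0],
  [0,0,0,-0.7,0,0,0],
  [0,0,0,0,0,0,0],
  [0,0,0,0,0,0,0],
])

```text
time_s: 39.95
tcp_pos: [0.5712, -0.3, 0.0594]
ee_rot: [[0.735, 0.679, -0.0], [0.679, -0.735, -0.0], [-0.0, -0.0, -1.0]]
wrist_force: [-2.3, -1.8, 2.4]
gripper_width: 0.687
gripper_force: 30.0
```

drive_tool([
  [0,0,0,-0.7,0,0,0],
  [0,0,0,0,0,0,0],
  [90,0,0,0,0,0,0],
  [90,0,0,0,0,0,0],
  [90,0,0,0,0,0,0],
])

```text
time_s: 40.37
tcp_pos: [0.572, -0.2996, 0.0583]
ee_rot: [[0.734, 0.679, 0.001], [0.679, -0.734, 0.0], [0.001, 0.001, -1.0]]
wrist_force: [-0.1, 0.4, 0.7]
gripper_width: 0.83
gripper_force: 0.0
```

drive_tool([
  [90,0,0,0,0,0,0],
  [100,0,0,10,0,0,0],
  [100,0,0,30,0,0,0],
  [100,0,0,40,0,0,0],
  [100,-20,0,36,0,0,0],
])

```text
time_s: 40.78
tcp_pos: [0.5539, -0.3002, 0.1761]
ee_rot: [[0.733, 0.68, 0.002], [0.68, -0.733, -0.002], [0.0, 0.002, -1.0]]
wrist_force: [1.1, -0.5, 0.9]
gripper_width: 0.992
gripper_force: 0.0
```

drive_tool([
  [100,-36,0,0,0,0,0],
  [100,-36,0,0,0,0,0],
  [100,-36,0,0,0,0,0],
  [100,-36,0,0,0,0,0],
  [100,-34,0,0,0,0,0],
])

```text
time_s: 41.2
tcp_pos: [0.3716, -0.2997, 0.1752]
ee_rot: [[0.734, 0.679, 0.001], [0.679, -0.734, -0.0], [0.001, 0.001, -1.0]]
wrist_force: [0.4, -1.2, 1.4]
gripper_width: 0.997
gripper_force: 0.0
```

drive_tool([
  [100,-5,0,0,0,0,0],
  [100,0,0,0,0,0,0],
  [100,0,0,0,0,0,0],
  [100,0,0,0,0,0,0],
  [100,0,0,0,0,0,0],
])

```text
time_s: 41.62
tcp_pos: [0.3698, -0.3001, 0.1745]
ee_rot: [[0.734, 0.679, 0.001], [0.679, -0.734, -0.0], [0.0, 0.001, -1.0]]
wrist_force: [0.5, -0.2, 0.0]
gripper_width: 0.999
gripper_force: 0.0
```

Run:
```python
from h import *
s=st();c=capture("wrist");save(c,"w15.png")
for d in masks_of("upper_a",c)[:3]: print(round(d["p"],2),np.round(d["xy"]),rect(c,d["region"],.009,s))
dark(c,s,.018,(.370,-.298),.012,90)
c=capture("top");save(c,"top3.png")
for l,z in(("upper_a",.012),):
    for d in masks_of(l,c): print("top",l,round(d["p"],2),np.round(d["xy"]),rect(c,d["region"],z))
```

```text
t 41.62 tcp [ 369.8 -300.1  174.5] ty -47.23 z [ 6.e-04 -3.e-04 -1.e+00] F [ 0.5 -0.2  0. ] w 86.9 gf 0.0 j6 152
0.97 [511.  62.] (576.8, -323.1, 96.7, 81.3, 43.8)
0.88 [319. 213.] (367.9, -301.9, 127.0, 64.7, 41.0)
dark (33, [318.1, 226.0], [365.2, -299.0, 18.0]) [318.1 226.3] [9.4 4.9] [[ -3.   -3.9 156.5]]
top upper_a 0.91 [197. 330.] (349.6, 312.5, 126.7, 68.4, -26.7)
top upper_a 0.73 [468. 236.] (577.2, -307.4, 125.1, 70.2, 42.4)
top upper_a 0.56 [337. 274.] (477.6, 0.1, 121.4, 62.3, 12.8)
top upper_a 0.17 [362. 204.] (657.5, -47.1, 270.7, 113.2, -84.3)
```

drive_tool([
  [100,0.2,0.2,-30,0,0,-0.031],
  [100,0,0,-40,0,0,0],
  [100,0,0,-40,0,0,0],
  [100,0,0,-22,0,0,0],
  [90,0,0,-11,0,0,0],
])

```text
time_s: 42.23
tcp_pos: [0.3666, -0.2988, 0.0279]
ee_rot: [[0.755, 0.655, -0.006], [0.655, -0.756, 0.003], [-0.003, -0.006, -1.0]]
wrist_force: [-0.5, -0.1, 0.5]
gripper_width: 0.973
gripper_force: 0.0
```

drive_tool([
  [85,0,0,0,0,0,0],
  [80,0,0,0,0,0,0],
  [80,0,0,0,0,0,0],
  [80,0,0,0,0,0,0],
  [80,0,0,0,0,0,0],
])

```text
time_s: 42.65
tcp_pos: [0.3694, -0.3, 0.0326]
ee_rot: [[0.755, 0.656, 0.003], [0.656, -0.755, -0.001], [0.001, 0.002, -1.0]]
wrist_force: [0.0, 0.9, 0.0]
gripper_width: 0.803
gripper_force: 0.0
```

```bash
cat >> h.py <<'E'
def bore(im,u0=285,v0=270,u1=365,v1=325):
    """centre of the non-wood ellipse in an RGB frame, within a window"""
    h=cv2.cvtColor(im,cv2.COLOR_RGB2HSV)
    wood=(h[...,0]<14)&(h[...,1]>90)&(h[...,2]>100)
    m=np.zeros(wood.shape,np.uint8);m[v0:v1,u0:u1]=(~wood)[v0:v1,u0:u1]
    m=cv2.morphologyEx(m,cv2.MORPH_OPEN,np.ones((3,3),np.uint8))
    n,l,sa,ce=cv2.connectedComponentsWithStats(m)
    out=[]
    for i in range(1,n):
        if 150<sa[i,4]<1500: out.append((sa[i].tolist(),(sa[i,0]+(sa[i,2]-1)/2,sa[i,1]+(sa[i,3]-1)/2)))
    return out
E
python3 - <<'E'
from h import *
f=np.zeros((480,640,3),np.uint8);f[180:345,220:420]=cv2.resize(cv2.imread("pics/w9.png"),(200,165),interpolation=cv2.INTER_AREA)[...,::-1]
print("w9",bore(f))
f=np.zeros((480,640,3),np.uint8);f[180:345,220:420]=cv2.resize(cv2.imread("pics/w13.png"),(200,165),interpolation=cv2.INTER_AREA)[...,::-1]
b=bore(f);print("w13",b)
s=st();c=capture("wrist");save(c,"w16.png")
for q in b: print("Ud hand",intool(c,fake(460.7,-431.5,21.4,-74.09),[q[1]],.018)[1])
for q in bore(c["frame"]): print(q,*intool(c,s,[q[1]],.018))
E
```

```text
w9 [([309, 294, 28, 25, 514], (np.float64(322.5), np.float64(306.0)))]
w13 [([308, 293, 30, 25, 613], (np.float64(322.5), np.float64(305.0)))]
t 42.65 tcp [ 369.4 -300.    32.6] ty -49.04 z [ 0.0026 -0.001  -1.    ] F [0.  0.9 0. ] w 69.8 gf 0.0 j6 150
Ud hand [[-0.2  0.2  3.4]]
([309, 283, 24, 22, 310], (np.float64(320.5), np.float64(293.5))) [[ 369.2 -299.1   18. ]] [[ 0.4 -0.8 14.6]]
```

drive_tool([
  [80,0,0.4,-6,0,0,0],
  [80,0,0,-4,0,0,0],
  [80,0,0,0,0,0,0],
  [80,0,0,0,0,0,0],
  [80,0,0,0,0,0,0],
])

```text
time_s: 43.12
tcp_pos: [0.3685, -0.2993, 0.0213]
ee_rot: [[0.755, 0.655, -0.0], [0.655, -0.755, 0.0], [-0.0, -0.0, -1.0]]
wrist_force: [1.1, -0.5, -0.4]
gripper_width: 0.801
gripper_force: 0.0
```

drive_tool([
  [0,0,0,0,0,0,0],
  [0,0,0,0,0,0,0],
  [0,0,0,0,0,0,0],
  [0,0,0,0,0,0,0],
])

```text
time_s: 43.45
tcp_pos: [0.3687, -0.2994, 0.0215]
ee_rot: [[0.755, 0.655, 0.0], [0.655, -0.755, -0.0], [0.0, 0.0, -1.0]]
wrist_force: [0.3, 0.5, -0.6]
gripper_width: 0.687
gripper_force: 29.9
```

Run:
```python
from h import *
s=st();c=capture("wrist")
for q in bore(c["frame"]): print(q,*intool(c,s,[q[1]],.018))
P=cal=np.load("cal.npy")
s1=fake(649.3,20.7,164.4,114.42);print(intool(c,s1,[(126,203)],.071)[0],intool(c,s1,[(157,190)],.018)[0],"sheave",intool(c,s1,[(330,251.5)],.066)[0])
```

```text
t 43.45 tcp [ 368.7 -299.4   21.5] ty -49.05 z [ 4.e-04 -2.e-04 -1.e+00] F [ 0.3  0.5 -0.6] w 59.7 gf 29.9 j6 150
([308, 293, 27, 25, 487], (np.float64(321.0), np.float64(305.0))) [[ 368.2 -299.2   18. ]] [[-0.2 -0.5  3.5]]
[[ 678.8 -124.3   71. ]] [[ 679.4 -126.8   18. ]] sheave [[653.   29.1  66. ]]
```

drive_tool([
  [0,0,0,10,0,0,0],
  [0,0,0,25,0,0,0],
  [0,0,0,40,0,0,0],
  [0,10,5,40,0,0,0],
  [0,25,12,40,0,0,0],
])

```text
time_s: 43.92
tcp_pos: [0.3981, -0.2841, 0.1728]
ee_rot: [[0.757, 0.653, -0.001], [0.653, -0.757, 0.0], [-0.0, -0.001, -1.0]]
wrist_force: [2.1, -0.5, -1.7]
gripper_width: 0.686
gripper_force: 29.9
```

drive_tool([
  [0,33,16.5,3,0,0,0],
  [0,33,16.5,0,0,0,0],
  [0,33,16.5,0,0,0,0],
  [0,33,16.5,0,0,0,0],
  [0,33,16.5,0,0,0,0],
])

```text
time_s: 44.33
tcp_pos: [0.5658, -0.2004, 0.1735]
ee_rot: [[0.755, 0.655, -0.001], [0.655, -0.755, 0.0], [-0.0, -0.001, -1.0]]
wrist_force: [0.8, -0.5, -1.0]
gripper_width: 0.685
gripper_force: 29.9
```

drive_tool([
  [0,20,11,0,0,0,0],
  [0,0,0,0,0,0,0],
  [0,0,0,0,0,0,0],
  [0,0,0,0,0,0,0],
  [0,0,0,0,0,0,0],
])

```text
time_s: 44.75
tcp_pos: [0.5837, -0.191, 0.1734]
ee_rot: [[0.756, 0.655, -0.001], [0.655, -0.756, 0.0], [-0.001, -0.001, -1.0]]
wrist_force: [-0.6, 0.4, -1.6]
gripper_width: 0.689
gripper_force: 29.9
```

Run:
```python
from h import *
s=st();c=capture("wrist");P=cloud(c,s)
k=(np.hypot(P[...,0]-.668,P[...,1]+.120)<.03)&(P[...,2]>.045)
print(k.sum());
for a,b in((.045,.055),(.055,.063),(.063,.068),(.068,.08)):
    m=k&(P[...,2]>a)&(P[...,2]<b);print(a,m.sum(),(P[m].mean(0)*1000).round(1) if m.any() else "")
v,u=np.nonzero(k);print("px",u.mean(),v.mean(),u.min(),u.max(),v.min(),v.max())
print(proj(c,[[.668,-.120,.072],[.668,-.120,.018]],s))
if k.any():
    u0,v0=int(u.mean()),int(v.mean());save(c,"w17.png",(max(u0-60,0),max(v0-60,0),u0+60,v0+60),5);print(u0,v0)
```

```text
t 44.75 tcp [ 583.7 -191.   173.4] ty -49.1 z [-1.2e-03  2.0e-04 -1.0e+00] F [-0.6  0.4 -1.6] w 59.9 gf 29.9 j6 134
267
0.045 14 [ 662.9 -124.6   49. ]
0.055 12 [ 663.  -124.7   59.5]
0.063 82 [ 665.8 -121.8   66.3]
0.068 159 [ 666.5 -121.6   71.1]
px 324.64044943820227 94.7378277153558 317 333 85 105
[[324.44253882  89.70327088]
 [324.14886511  97.36024192]]
324 94
```

drive_tool([
  [0,20,17,0,0,0,0],
  [0,28,23,0,0,0,0],
  [0,24,20,-10,0,0,0],
  [0,11.4,9.3,-25,0,0,0],
  [0,0,0,-25,0,0,0],
])

```text
time_s: 45.22
tcp_pos: [0.6712, -0.1197, 0.1144]
ee_rot: [[0.754, 0.657, 0.006], [0.657, -0.754, 0.0], [0.004, 0.004, -1.0]]
wrist_force: [1.2, -0.3, -2.1]
gripper_width: 0.687
gripper_force: 29.9
```

drive_tool([
  [0,0,0,-10,0,0,0],
  [0,0,0,0,0,0,0],
  [0,0,0,0,0,0,0],
  [0,0,0,0,0,0,0],
  [0,0,0,0,0,0,0],
])

```text
time_s: 45.63
tcp_pos: [0.6691, -0.122, 0.106]
ee_rot: [[0.756, 0.655, 0.004], [0.655, -0.756, -0.0], [0.003, 0.003, -1.0]]
wrist_force: [0.1, -0.4, -1.3]
gripper_width: 0.689
gripper_force: 29.9
```

```bash
python3 -c "
from h import *
s=st();c=capture('wrist')
print(bore(c['frame']))"
```

```text
t 45.63 tcp [ 669.1 -122.   106. ] ty -49.08 z [ 3.8e-03 -2.0e-04 -1.0e+00] F [ 0.1 -0.4 -1.3] w 60.0 gf 29.9 j6 128
[([308, 293, 25, 26, 478], (np.float64(320.0), np.float64(305.5)))]
```

drive_tool([
  [0,-1.2,0,-4,0,0,0],
  [0,0,0,-3,0,0,0],
  [0,0,0,0,0,0,0],
  [0,0,0,0,0,0,0],
  [0,0,0,0,0,0,0],
])

```text
time_s: 46.1
tcp_pos: [0.6671, -0.1213, 0.0966]
ee_rot: [[0.755, 0.656, -0.0], [0.656, -0.755, -0.0], [-0.0, -0.0, -1.0]]
wrist_force: [-0.4, 0.1, -0.1]
gripper_width: 0.685
gripper_force: 29.9
```

drive_tool([
  [0,0,0,0,0,0,0],
  [0,0,0,0,0,0,0],
])

```text
time_s: 46.27
tcp_pos: [0.6672, -0.1212, 0.0967]
ee_rot: [[0.755, 0.655, 0.0], [0.655, -0.755, -0.0], [0.0, 0.0, -1.0]]
wrist_force: [-1.0, -0.2, -0.8]
gripper_width: 0.686
gripper_force: 29.9
```

Good. I'll descend onto the post to about z = 85 and check the force.

drive_tool([
  [0,0,-0.4,-3,0,0,0],
  [0,0,0,-3,0,0,0],
  [0,0,0,-3,0,0,0],
  [0,0,0,-3,0,0,0],
  [0,0,0,0,0,0,0],
])

```text
time_s: 46.68
tcp_pos: [0.6665, -0.1217, 0.0835]
ee_rot: [[0.755, 0.655, -0.002], [0.655, -0.755, 0.0], [-0.001, -0.001, -1.0]]
wrist_force: [-0.0, -0.6, -0.7]
gripper_width: 0.684
gripper_force: 29.9
```

drive_tool([
  [0,0,0,-3,0,0,0],
  [0,0,0,-3,0,0,0],
  [0,0,0,0,0,0,0],
])

```text
time_s: 46.93
tcp_pos: [0.6667, -0.1216, 0.0778]
ee_rot: [[0.755, 0.655, -0.001], [0.655, -0.755, 0.0], [-0.001, -0.001, -1.0]]
wrist_force: [-0.0, 0.3, -0.8]
gripper_width: 0.687
gripper_force: 29.9
```

drive_tool([
  [0,0,0,-8,0,0,0],
  [0,0,0,-10,0,0,0],
  [0,0,0,-10,0,0,0],
  [0,0,0,-6,0,0,0],
  [0,0,0,-2,0,0,0],
])

```text
time_s: 47.35
tcp_pos: [0.6659, -0.1217, 0.0403]
ee_rot: [[0.755, 0.655, -0.004], [0.655, -0.755, 0.0], [-0.003, -0.003, -1.0]]
wrist_force: [-0.3, -0.1, -1.7]
gripper_width: 0.687
gripper_force: 29.9
```

drive_tool([
  [0,0,0,-1,0,0,0],
  [0,0,0,0,0,0,0],
  [0,0,0,0,0,0,0],
  [90,0,0,0,0,0,0],
  [90,0,0,0,0,0,0],
])

```text
time_s: 47.77
tcp_pos: [0.6677, -0.1217, 0.0425]
ee_rot: [[0.755, 0.656, 0.002], [0.656, -0.755, -0.0], [0.001, 0.001, -1.0]]
wrist_force: [-0.3, 0.5, 0.7]
gripper_width: 0.77
gripper_force: 0.0
```

drive_tool([
  [100,0,0,0,0,0,0],
  [100,0,0,0,0,0,0],
  [100,0,0,20,0,0,0],
  [100,0,0,40,0,0,0],
  [100,0,0,40,0,0,-0.06],
])

```text
time_s: 48.18
tcp_pos: [0.6659, -0.1217, 0.1411]
ee_rot: [[0.794, 0.608, -0.005], [0.608, -0.794, -0.0], [-0.004, -0.003, -1.0]]
wrist_force: [1.8, -0.9, 0.8]
gripper_width: 0.998
gripper_force: 0.0
```

drive_tool([
  [100,-20,13,33,0,0,-0.06],
  [100,-31,20,0,0,0,-0.06],
  [100,-31,20,0,0,0,-0.06],
  [100,-31,20,0,0,0,-0.06],
  [100,-31,20,0,0,0,-0.06],
])

```text
time_s: 48.6
tcp_pos: [0.5217, -0.0281, 0.1751]
ee_rot: [[0.939, 0.344, 0.001], [0.344, -0.939, 0.0], [0.001, 0.0, -1.0]]
wrist_force: [0.2, 0.7, -0.3]
gripper_width: 1.002
gripper_force: 0.0
```

drive_tool([
  [100,-31,20,0,0,0,-0.06],
  [100,-15.5,9,0,0,0,-0.069],
  [100,0,0,0,0,0,0],
  [100,0,0,0,0,0,0],
  [100,0,0,0,0,0,0],
])

```text
time_s: 49.02
tcp_pos: [0.4776, 0.0004, 0.1753]
ee_rot: [[0.974, 0.225, 0.002], [0.225, -0.974, 0.0], [0.002, 0.0, -1.0]]
wrist_force: [0.2, -0.1, -0.1]
gripper_width: 1.0
gripper_force: 0.0
```

Run:
```python
from h import *
s=st();c=capture("wrist");save(c,"w18.png")
for d in masks_of("upper_a",c)[:3]: print(round(d["p"],2),np.round(d["xy"]),rect(c,d["region"],.009,s))
c=capture("top");save(c,"top4.png")
for d in masks_of("upper_a",c): print("top",round(d["p"],2),np.round(d["xy"]),rect(c,d["region"],.018))
```

```text
t 49.02 tcp [4.776e+02 4.000e-01 1.753e+02] ty -77.0 z [ 1.8e-03  2.0e-04 -1.0e+00] F [ 0.2 -0.1 -0.1] w 87.0 gf 0.0 j6 83
0.96 [  6. 280.] (336.1, 298.4, 82.1, 29.6, -3.8)
0.87 [530.  55.] (664.5, -139.3, 110.4, 77.6, 38.3)
0.66 [639. 175.] (589.0, -276.6, 33.8, 3.6, 29.2)
top 0.87 [341. 289.] (441.2, -7.4, 63.4, 51.4, -76.0)
top 0.8 [198. 335.] (333.9, 317.7, 91.4, 66.9, -28.0)
top 0.63 [388. 194.] (671.7, -120.7, 120.6, 64.0, 39.8)
top 0.61 [472. 238.] (577.3, -307.4, 129.1, 70.0, 44.5)
```

Run:
```python
from h import *
s=st();c=capture("wrist")
for b in blob(c,(0,110,60),(13,255,255),.012,(.4777,.0005),.09,s,300)[:3]: print(b[:3],rect(c,b[3],.009,s))
print(search_frame("upper_a",c)[:2])
```

```text
t 49.22 tcp [ 4.774e+02 -1.000e-01  1.744e+02] ty -77.12 z [-2.e-04 -2.e-04 -1.e+00] F [-0.9 -0.2  0.5] w 87.2 gf 0.0 j6 83
(7044, [321.3, 220.4], [478.5, 1.3, 12.0]) (474.4, 0.3, 125.1, 63.6, 12.7)
[{'xy': [529.5, 53.2], 'p': 0.88}, {'xy': [9.1, 279.4], 'p': 0.67}]
```

drive_tool([
  [100,0,0.8,-30,0,0,0],
  [100,0,0,-40,0,0,0],
  [100,0,0,-40,0,0,0],
  [100,0,0,-22,0,0,0],
  [90,0,0,-10,0,0,0],
])

```text
time_s: 49.73
tcp_pos: [0.4744, 0.0001, 0.029]
ee_rot: [[0.975, 0.223, -0.007], [0.223, -0.975, -0.002], [-0.007, 0.001, -1.0]]
wrist_force: [0.2, -0.1, -0.6]
gripper_width: 0.971
gripper_force: 0.0
```

drive_tool([
  [85,0,0,0,0,0,0],
  [80,0,0,0,0,0,0],
  [80,0,0,0,0,0,0],
  [80,0,0,0,0,0,0],
  [80,0,0,0,0,0,0],
])

```text
time_s: 50.15
tcp_pos: [0.4774, 0.0014, 0.0338]
ee_rot: [[0.975, 0.224, 0.003], [0.224, -0.975, 0.001], [0.003, -0.0, -1.0]]
wrist_force: [-0.7, -0.5, -0.8]
gripper_width: 0.803
gripper_force: 0.0
```

Run:
```python
from h import *
s=st();c=capture("wrist");save(c,"w19.png")
for q in bore(c["frame"]): print(q,*intool(c,s,[q[1]],.018))
```

```text
t 50.15 tcp [477.4   1.4  33.8] ty -77.07 z [ 2.6e-03  9.0e-04 -1.0e+00] F [-0.7 -0.5 -0.8] w 69.9 gf 0.0 j6 83
([310, 286, 27, 23, 519], (np.float64(323.0), np.float64(297.0))) [[475.4   0.5  18. ]] [[-2.2  0.4 15.8]]
```

drive_tool([
  [80,-1.5,-0.4,-6,0,0,0],
  [80,0,0,-4.5,0,0,0],
  [80,0,0,0,0,0,0],
  [80,0,0,0,0,0,0],
  [80,0,0,0,0,0,0],
])

```text
time_s: 50.62
tcp_pos: [0.4751, 0.0007, 0.022]
ee_rot: [[0.975, 0.224, -0.0], [0.224, -0.975, -0.0], [-0.0, 0.0, -1.0]]
wrist_force: [0.1, -0.1, 0.1]
gripper_width: 0.794
gripper_force: 0.0
```

drive_tool([
  [0,0,0,0,0,0,0],
  [0,0,0,0,0,0,0],
  [0,0,0,0,0,0,0],
  [0,0,0,0,0,0,0],
])

```text
time_s: 50.95
tcp_pos: [0.4752, 0.0007, 0.0222]
ee_rot: [[0.975, 0.224, 0.0], [0.224, -0.975, 0.0], [0.0, -0.0, -1.0]]
wrist_force: [0.6, -0.4, 0.6]
gripper_width: 0.687
gripper_force: 30.0
```

Run:
```python
from h import *
s=st();c=capture("wrist")
for q in bore(c["frame"]): print(q,*intool(c,s,[q[1]],.018))
```

```text
t 50.95 tcp [475.2   0.7  22.2] ty -77.07 z [ 2.e-04  1.e-04 -1.e+00] F [ 0.6 -0.4  0.6] w 59.8 gf 30.0 j6 83
([308, 292, 29, 24, 583], (np.float64(322.0), np.float64(303.5))) [[475.5   0.9  18. ]] [[ 0.4 -0.1  4.2]]
```

drive_tool([
  [0,0,0,10,0,0,0],
  [0,0,0,25,0,0,0],
  [0,0,0,40,0,0,0],
  [0,10,-6,30,0,0,0],
  [0,25,-16,10,0,0,0],
])

```text
time_s: 51.42
tcp_pos: [0.5104, -0.0203, 0.142]
ee_rot: [[0.974, 0.227, 0.006], [0.227, -0.974, 0.002], [0.007, -0.0, -1.0]]
wrist_force: [0.6, 2.0, -1.5]
gripper_width: 0.689
gripper_force: 30.0
```

drive_tool([
  [0,33,-21,0,0,0,0],
  [0,33,-21,0,0,0,0],
  [0,33,-21,0,0,0,0],
  [0,30,-19,0,0,0,0],
  [0,20,-13,0,0,0,0],
])

```text
time_s: 51.83
tcp_pos: [0.6611, -0.1182, 0.1362]
ee_rot: [[0.975, 0.222, -0.0], [0.222, -0.975, -0.0], [-0.0, 0.0, -1.0]]
wrist_force: [0.7, 1.1, -1.0]
gripper_width: 0.688
gripper_force: 30.0
```

drive_tool([
  [0,6.9,-5.2,-10,0,0,0],
  [0,0,0,-15,0,0,0],
  [0,0,0,-10,0,0,0],
  [0,0,0,0,0,0,0],
  [0,0,0,0,0,0,0],
])

```text
time_s: 52.25
tcp_pos: [0.6648, -0.121, 0.1011]
ee_rot: [[0.974, 0.224, -0.003], [0.224, -0.975, -0.0], [-0.003, -0.001, -1.0]]
wrist_force: [0.1, 0.9, -0.8]
gripper_width: 0.688
gripper_force: 30.0
```

drive_tool([
  [0,0,0,0,0,0,0],
  [0,0,0,0,0,0,0],
  [0,0,0,0,0,0,0],
])

```text
time_s: 52.5
tcp_pos: [0.6664, -0.1211, 0.1034]
ee_rot: [[0.974, 0.224, 0.002], [0.224, -0.974, 0.0], [0.002, 0.0, -1.0]]
wrist_force: [0.7, -0.4, -0.9]
gripper_width: 0.687
gripper_force: 30.0
```

Run:
```python
from h import *
s=st();c=capture("wrist");save(c,"w20.png")
print(bore(c["frame"]))
```

```text
t 52.5 tcp [ 666.4 -121.1  103.4] ty -77.03 z [ 0.002  0.    -1.   ] F [ 0.7 -0.4 -0.9] w 59.8 gf 30.0 j6 100
[([308, 296, 29, 20, 442], (np.float64(322.0), np.float64(305.5)))]
```

drive_tool([
  [0,0,-0.3,-4,0,0,0],
  [0,0,0,-4,0,0,0],
  [0,0,0,-3,0,0,0],
  [0,0,0,-3,0,0,0],
  [0,0,0,-3,0,0,0],
])

```text
time_s: 52.97
tcp_pos: [0.6659, -0.1218, 0.0845]
ee_rot: [[0.975, 0.224, -0.001], [0.224, -0.975, -0.0], [-0.001, -0.0, -1.0]]
wrist_force: [1.2, 0.2, -1.6]
gripper_width: 0.686
gripper_force: 30.0
```

drive_tool([
  [0,0,0,-3,0,0,0],
  [0,0,0,0,0,0,0],
  [0,0,0,0,0,0,0],
])

```text
time_s: 53.22
tcp_pos: [0.6659, -0.1218, 0.0818]
ee_rot: [[0.975, 0.224, -0.001], [0.224, -0.975, -0.0], [-0.001, -0.0, -1.0]]
wrist_force: [0.2, -0.3, -1.9]
gripper_width: 0.69
gripper_force: 30.0
```

drive_tool([
  [0,0,0,-6,0,0,0],
  [0,0,0,-6,0,0,0],
  [0,0,0,-5,0,0,0],
  [0,0,0,-3,0,0,0],
  [0,0,0,-1.5,0,0,0],
])

```text
time_s: 53.63
tcp_pos: [0.6656, -0.1218, 0.0596]
ee_rot: [[0.975, 0.224, -0.002], [0.224, -0.975, 0.0], [-0.002, -0.0, -1.0]]
wrist_force: [-0.3, 0.1, -1.3]
gripper_width: 0.686
gripper_force: 30.0
```

drive_tool([
  [0,0,0,0,0,0,0],
  [0,0,0,0,0,0,0],
  [90,0,0,0,0,0,0],
  [90,0,0,0,0,0,0],
  [90,0,0,0,0,0,0],
])

```text
time_s: 54.05
tcp_pos: [0.6665, -0.1218, 0.0613]
ee_rot: [[0.975, 0.224, 0.001], [0.224, -0.975, -0.0], [0.001, 0.0, -1.0]]
wrist_force: [-0.3, 0.8, -0.2]
gripper_width: 0.831
gripper_force: 0.0
```

drive_tool([
  [90,0,0,0,0,0,0],
  [100,0,0,20,0,0,0],
  [100,0,0,40,0,0,0],
  [100,-20,0,40,0,0,0],
  [100,-35,0,30,0,0,0],
])

```text
time_s: 54.47
tcp_pos: [0.6186, -0.122, 0.1881]
ee_rot: [[0.974, 0.225, 0.006], [0.225, -0.974, -0.001], [0.005, 0.003, -1.0]]
wrist_force: [0.2, -0.5, 1.5]
gripper_width: 0.993
gripper_force: 0.0
```

drive_tool([
  [100,-40,0,20,0,0,0],
  [100,-40,0,10,0,0,0],
  [100,-40,0,0,0,0,0],
  [100,-20,0,0,0,0,0],
  [100,0,0,0,0,0,0],
])

```text
time_s: 54.88
tcp_pos: [0.4742, -0.1218, 0.2148]
ee_rot: [[0.975, 0.223, 0.0], [0.223, -0.975, 0.001], [0.0, -0.001, -1.0]]
wrist_force: [0.3, 0.5, -0.3]
gripper_width: 1.001
gripper_force: 0.0
```

drive_tool([
  [100,0,0,0,0,0,0],
  [100,0,0,0,0,0,0],
])

```text
time_s: 55.05
tcp_pos: [0.4795, -0.1218, 0.2143]
ee_rot: [[0.975, 0.224, 0.002], [0.224, -0.975, -0.0], [0.002, 0.001, -1.0]]
wrist_force: [0.4, -0.1, -1.2]
gripper_width: 0.999
gripper_force: 0.0
```

Run:
```python
from h import *
s=st();c=capture("wrist");save(c,"w21.png");P=cloud(c,s)
for n,(x,y) in dict(Lb=(.351,.303),Ld=(.5718,-.300),post=(.6665,-.1214),sheaves=(.652,.0285)).items():
    k=(np.hypot(P[...,0]-x,P[...,1]-y)<.026)&(np.hypot(P[...,0]-x,P[...,1]-y)>.012)
    print(n,k.sum(),np.nanpercentile(P[k][:,2],[10,50,90]).round(4) if k.any() else"")
c=capture("scene");t=capture("top");P=cloud(c);Q=cloud(t)
for n,(x,y) in dict(Lb=(.351,.303),Ld=(.5718,-.300),post=(.6665,-.1214),sheaves=(.652,.0285)).items():
  for l,W in(("scene",P),("top",Q)):
    k=(np.hypot(W[...,0]-x,W[...,1]-y)<.03)&(np.hypot(W[...,0]-x,W[...,1]-y)>.012)
    print(n,l,k.sum(),np.nanpercentile(W[k][:,2],[10,50,90]).round(4) if k.any() else"")
a=c["frame"][130:310,180:500,::-1];b=t["frame"][150:370,180:560,::-1]
a=cv2.resize(a,(760,427));a=a[:290];b=cv2.resize(b,(535,310));b=np.hstack([b,np.zeros((310,225,3),np.uint8)])
cv2.imwrite("pics/final.png",np.vstack([a,b]))
```

```text
t 55.05 tcp [ 479.5 -121.8  214.3] ty -77.05 z [ 2.e-03 -2.e-04 -1.e+00] F [ 0.4 -0.1 -1.2] w 86.9 gf 0.0 j6 98
Lb 0 
Ld 2075 [0.055 0.056 0.057]
post 1521 [0.0528 0.0538 0.0548]
sheaves 1075 [0.0207 0.0332 0.0347]
Lb scene 295 [0.0239 0.0556 0.0583]
Lb top 496 [0.0525 0.0553 0.0579]
Ld scene 227 [0.0529 0.0556 0.0582]
Ld top 271 [0.0531 0.0558 0.0587]
post scene 278 [0.0509 0.0535 0.0556]
post top 432 [0.0511 0.0538 0.0565]
sheaves scene 333 [0.018  0.0321 0.0351]
sheaves top 347 [0.0196 0.0331 0.0364]
```

View pics/final.png

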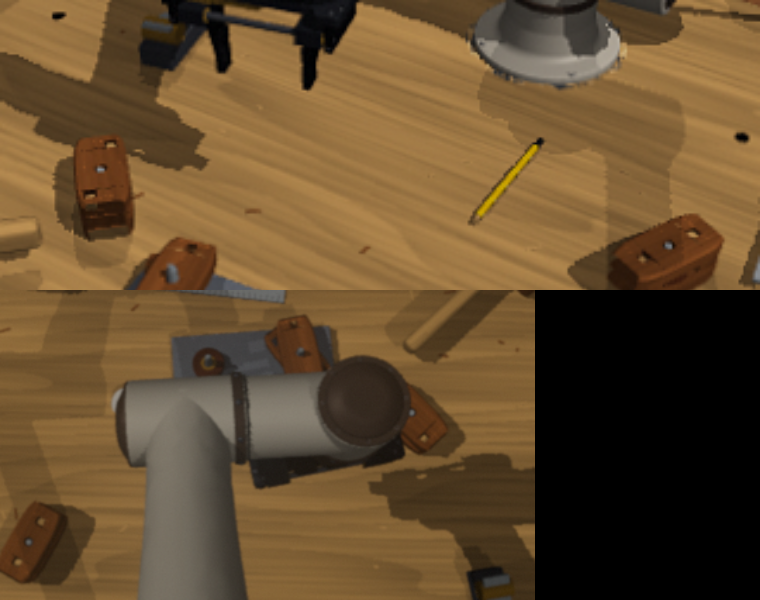

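The final view shows both blocks closed with flat tops at 56 mm, both spare uppers level on the post (top at 54 mm) and one sheave left on its post. Handing in.

```bash
python3 -c "
from station import *
print(finish_job())"
```

```text
the job is handed in; nothing more can be done
None
```

I built both blocks (b and d) with a sheave each and their own upper halves fully home, put upper_a and upper_c on the spare post, left the spare sheave on its post, and handed the job in at about 55 s; the hand-in returned no verdict.

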